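# Fit the funnel and feed cone on the bag-filling stand

## Robot

A 7-joint arm with a two-finger parallel gripper is mounted at the origin on the work surface. World frame = base frame: x ahead of the robot, y to its left, z up, the work surface at z = 0. Lengths are in m, angles in degrees, forces in N, time in s.
With the tool pointing down it reaches from about 0.425 to 0.875 m from the base axis. Payload 4.7 kg.
Tool frame: the origin (TCP) lies midway between the tips of the shut fingers; the grasp point (between the pads) lies 19 mm behind it; z points along the fingers, y is the direction in which the jaws open and shut (so a half turn about z gives the same grasp; the last joint's range is limited). The gripper opens to 87 mm and grips with 3 to 60 N. Pads are 19 mm wide; open, the fingers measure 117 mm over their backs; the gripper's body (75 mm by 190 mm) begins 51 mm behind the grasp point.
Start: joints at [71.797, 18.392, -4.016, 83.108, 1.295, 78.541, -3.26], TCP at [0.212, -0.615, 0.223] pointing down, gripper open.
Joint ranges: [-163.93, 163.93], [-17.29, 119.83], [-79.2, 71.16], [3.27, 140.29], [-89.18, 269.18], [5.43, 117.66], [-154.24, 154.24]. Speed limits (degrees/s): [147.25, 147.25, 180, 180, 180, 180, 180].

## Interface

Orientations are given as [roll, pitch, yaw] about the fixed x, y, z axes, in that order (R = Rz(yaw) Ry(pitch) Rx(roll)).
In Python, from cell import env gives the robot as it stands. The module is installed in compiled form; this text tells all that it offers.
- The arm moves only by the tool servo_tool, never from a script. Its argument "plan" is a list of rows, each a list of 3 entries, a list of its own where there are three numbers: the opening, from 0 (shut) to 1 (fully open), then the shift along the tool's x, y, z in cm, then the turn, a rotation vector about the tool's x, y, z in degrees. A call has 1 to 20 rows; each row shifts and turns the pose as measured when the row begins, along the tool's axes as they then stand; what a row does not reach is not made up. A row lasts 1/12 s, in which the tool goes at most 41.7 mm and 7.16 degrees, less where a joint would pass 70% of its speed; a pose out of reach is approached as far as the arm can. A call is refused whole if a number of a shift passes 4.17 or a number of a turn 7.16, either way. A call with a gripper value outside its range is refused whole. The fingers move at their own pace and stop on an object; "force" is the grip in N (left out, the last holds). Time passes only in rows, so rows that do not move let the fingers close. It gives the time, the measured TCP pose, the force and the opening at its end, in the units of the state.
- env.get_obs(): the state, without advancing time (a new reading comes with each control period).
- env.read_camera(name): name is "side" or "top" or "wrist"; returns a dict with "image" (480x640x3 uint8, blue, green, red), "fx", "fy", "cx", "cy" (pixels), "rvec" (rotation vector, rad) and "tvec" (3), from world to camera coordinates, as OpenCV has them; the wrist camera has in their place "T_tool_cam" (4x4, takes a point from camera to tool coordinates, whose origin is the TCP and whose axes are the flange's). Camera axes: x right, y down, z forward; pixel columns grow to the right and rows downward; lengths in m; the calibration is good to about 2 mm. A picture is of the moment at which its call begins: read the wrist's pose just before it. There is no depth.
- env.sign_off(): hands the job in, once; it reports no verdict.
The state is a dict: "time_s": time; "qpos": joint angles; "joint_velocities": joint speeds; "effort": joint torques, N m; "tool_pos": TCP position; "tool_rot": TCP orientation; "force": force on the tool from outside, world axes, zero at the start; "wrist_torque": the same for the moment, N m; "grip_width": finger opening in m.
Only numpy, scipy, OpenCV 4.12 (cv2) and the standard library are available. Lean on these libraries where they do the work, as an engineer would, in place of code of your own. Each camera call takes 0.05 s, during which the arm holds its last target. There are 200 camera calls.

## Task

Set up the bag-filling stand: lower the steel funnel into the white neck with its two brass lugs in the two slots, push it down lightly against the spring seal until the lugs are below the hoods, and turn it a quarter-turn clockwise (seen from above) to the stop so that it stays locked, and let go of it. Then nest the white feed cone upright in the funnel with a light push, stopping when the lower edge of its blue collar is level with the funnel's rim. Do not force either one down any deeper so that it wedges, leave the weight, the jar, the bottle and the tin where they stand, and let go of everything.

Things in the scene. Friction and masses are not known exactly. Their poses are not given: they have to be found in the camera images.
- stand: Bag-filling stand, fixed: aluminium box 150 x 150 mm, top plate 81 mm up. Origin: centre of its underside, z up along the neck's axis. In the plate a white tapered neck (inner radius 25 mm at the plate, 1.3 mm less per 10 mm down). Over the plate two dark hoods, ring sectors of radius 29 to 42 mm, underside 96 mm and top 101 mm up. They leave two slots, on the stand's +x and -x sides.
- slot (a point): Middle of the slot on the stand's +x side, radius 36 mm, at the hoods' top (101 mm up); the other slot is opposite. Each spans 38 degrees; green bars on the plate mark them. The funnel's lugs go down through the slots, then turn clockwise under the hoods to a stop after 86 degrees (1.5 rad, red marks), its x axis then nearly along the stand's y. Anticlockwise is blocked.
- seal (a joint): Blue spring seal in the neck that carries the funnel's foot: m pressed down. At 0 the funnel's underside is 58 mm above the stand's, at 0.008 50 mm and the lugs' tops just clear the hoods' underside; turn at about 0.011. Spring 2 N, plus 0.8 N per mm. When let go locked, it holds the lugs up against the hoods at about 0.008. Beyond 0.0155 the funnel counts as wedged.
- funnel: Steel funnel, 100 mm high, 0.2 kg, upright, open both ends. Origin: centre of its underside, z up. Outer radius 19 mm at the foot to 32 mm at the mouth, wall 3 mm; straight grip collar, 65 to 67 mm diameter, 70 to 100 mm up. Two brass lugs 12 mm wide, 40 to 46 mm up, reach out to radius 36 mm on its +x and -x sides (red lines on the collar above them). A half turn makes no difference.
- funnel_rim (a point): Centre of the funnel's mouth, level with the rim (100 mm above its underside). Mouth inside radius 29 mm.
- grip_ring (a joint): Black friction ring inside the funnel on which the cone's foot comes to rest: m pushed down. At 0 its top is 40 mm above the funnel's underside. It stays where it is left and slides down under about 3 N (the cone's weight alone does not move it). At 0.014 the cone is nested right; beyond 0.0205 it counts as wedged. Pushing it does not move a locked funnel.
- cone: Feed cone, 125 mm high, 0.12 kg, upright, round. Origin: centre of its underside, z up. White taper from radius 18 mm at the foot to 27 mm at 74 mm up; above it a straight blue collar, 55 to 57 mm diameter, 74 to 125 mm up, to hold it by (open at the top). Nested right, its underside is 26 mm above the funnel's and the collar's lower edge is level with the funnel's rim.
- weight: Bystander: steel scale weight with a knob, 48 mm diameter, 82 mm high, 0.6 kg. Origin: centre of its underside.
- jar: Bystander: amber jar with a red lid, 58 mm diameter, 105 mm high. Origin: centre of its underside.
- bottle: Bystander: white bottle with a blue cap, 60 mm diameter, 170 mm high, behind the stand. Origin: centre of its underside.
- tin: Bystander: tin with a paper label, 54 mm diameter, 125 mm high, between the robot and the stand. Origin: centre of its underside.

How it is judged:
By the outcome, as a careful person would: the job done as asked, in the order asked, and still so for the second after the job is handed in, with the robot touching nothing.
It also fails if it takes over 69 s, if anything falls off the work surface, if the arm or the gripper's body presses on something with over 40 N, if the wrist force passes 120 N, or if a joint passes its speed limit or range.

## Working session

There is one attempt and no reset: what is moved stays moved. The work goes in short steps, Python scripts to look and compute and a tool call to move; the robot and the scene stay as the last step left them, time stands still between calls to the robot, and variables do not carry over. Pictures are saved under pics/ and viewed, about 8 in all and at most 12, crops included, and the job is handed in when it is done.

Besides the shell and the picture viewer there is one more tool, called after ">>>" by a JSON object that holds its "fn" and its "kwargs". servo_tool: Moves the arm, as the interface text tells. Its arguments: {"type":"object","properties":{"plan":{"type":"array"},"force":{"type":"number"}},"required":["plan"]}

```bash
mkdir -p pics; cat > h.py <<'E'
import numpy as np, cv2
from scipy.spatial.transform import Rotation as R
from cell import env
def cam(n):
    o=env.get_obs(); c=env.read_camera(n)
    if n=="wrist":
        T=np.eye(4);T[:3,:3]=R.from_euler('xyz',o['tool_rot'],degrees=True).as_matrix();T[:3,3]=o['tool_pos']
        M=T@np.array(c['T_tool_cam']);c['Rw']=M[:3,:3];c['o']=M[:3,3]
    else:
        r=cv2.Rodrigues(np.array(c['rvec'],float))[0];c['Rw']=r.T;c['o']=-r.T@np.array(c['tvec']).ravel()
    return c
def ray(c,u,v):
    return c['Rw']@np.array([(u-c['cx'])/c['fx'],(v-c['cy'])/c['fy'],1])
def onz(c,u,v,z):
    d=ray(c,u,v);return c['o']+d*(z-c['o'][2])/d[2]
def tri(c1,p1,c2,p2):
    a=ray(c1,*p1);b=ray(c2,*p2);A=np.stack([a,-b],1)
    s=np.linalg.lstsq(A,c2['o']-c1['o'],rcond=None)[0]
    P=c1['o']+a*s[0];Q=c2['o']+b*s[1];return (P+Q)/2,np.linalg.norm(P-Q)
def proj(c,P):
    q=c['Rw'].T@(np.array(P)-c['o']);return c['fx']*q[0]/q[2]+c['cx'],c['fy']*q[1]/q[2]+c['cy']
E
python3 - <<'E'
from h import *
print(env.get_obs())
for n in("side","top","wrist"):
    c=cam(n);cv2.imwrite(f"pics/{n}0.png",c['image']);print(n,c['o'],c['Rw'],c['fx'],c['cx'],c['cy'])
E
```

```text
{'time_s': 0.0, 'qpos': array([71.79729352, 18.43596284, -4.01523063, 83.17477134,  1.29410334,
       78.54146856, -3.25926925]), 'joint_velocities': array([ 0.03833967, -0.02594049,  0.06721961,  0.02146824,  0.12487753,
        0.01656814,  0.03290579]), 'effort': array([-4.98379013e-04, -4.91291034e+01, -4.04067300e-01, -3.12537825e+01,
       -6.39946223e-02,  4.35722864e-02,  1.47108813e-04]), 'tool_pos': array([ 0.21150507, -0.6140377 ,  0.22149772]), 'tool_rot': array([-1.79892990e+02,  5.05570152e-03,  1.90127240e+01]), 'force': array([-0.37876577, -0.11138748,  0.28738304]), 'wrist_torque': array([-0.02956027,  0.00165941, -0.01335555]), 'grip_width': 0.08706487625186392}
side [-0.11962268  0.63331625  0.62072573] [[-0.68171258 -0.35797295  0.63806216]
 [-0.73150467  0.34899217 -0.58575199]
 [-0.01299533 -0.86605995 -0.49977124]] 571.2001154163552 317.68155996612444 232.8850545463078
top [0.35501936 0.00764391 1.27475509] [[ 0.00840871 -0.98465024  0.17433643]
 [-0.99991077 -0.00646974  0.01168737]
 [-0.01038006 -0.17441915 -0.98461679]] 567.3399832543112 321.4894947124402 231.8007656427988
wrist [ 0.29070549 -0.58672817  0.38365729] [[ 3.25859451e-01 -9.00504970e-01 -2.87934743e-01]
 [-9.45417978e-01 -3.10598826e-01 -9.85556526e-02]
 [-6.82338128e-04  3.04333973e-01 -9.52565151e-01]] 355.26588595806015 316.4472854007804 243.14241457299406
```

View pics/top0.png

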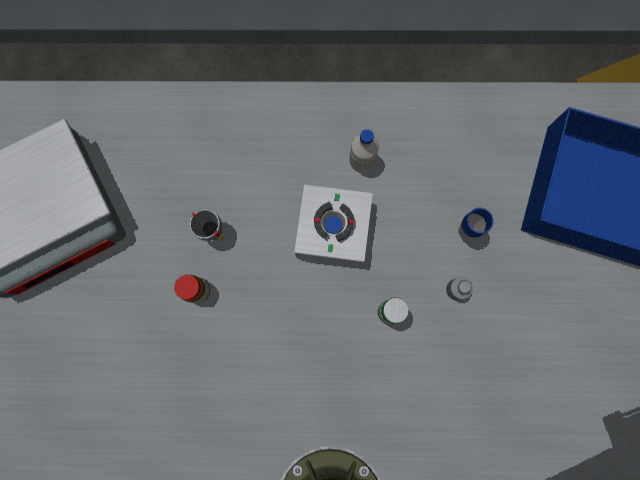

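View pics/side0.png

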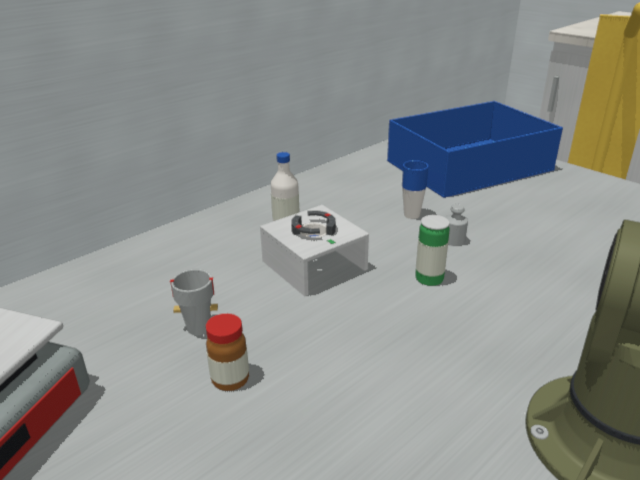

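```bash
python3 - <<'E'
from h import *
c=cam("top");s=cam("side");im=c['image']
def blobs(c,name,m,box,mn=4):
    x0,y0,x1,y1=box;mm=np.zeros(m.shape,np.uint8);mm[y0:y1,x0:x1]=m[y0:y1,x0:x1]
    n,l,st,ce=cv2.connectedComponentsWithStats(mm)
    for i in range(1,n):
        if st[i,4]>=mn: print(name,ce[i].round(1),st[i])
def masks(im):
    b,g,r=[im[...,i].astype(int) for i in range(3)]
    return dict(red=(r>g+50)&(r>b+50),green=(g>r+40)&(g>b+40),blue=(b>r+50)&(b>g+30),brass=(r>b+50)&(g>b+20),dark=(r<60)&(g<60)&(b<60))
mt=masks(im);ms=masks(s['image'])
for k in('red','brass'): blobs(c,'top fun '+k,mt[k],(185,200,235,250),2)
for k in('red','green','blue'): blobs(c,'top st '+k,mt[k],(295,180,375,265),3)
blobs(c,'top cone',mt['blue'],(455,200,500,245))
for k in('red','brass'): blobs(s,'side fun '+k,ms[k],(165,265,225,316),2)
for k in('red','green'): blobs(s,'side st '+k,ms[k],(260,205,370,290),3)
blobs(s,'side cone',ms['blue'],(398,155,432,225))
for n,p,z in [('fun',(206,224),.1),('st',(334,223),.1),('cone',(477,222),.125),('wt',(461,287),.08),('tin',(395,311),.125),('jar',(189,288),.105),('bot',(367,137),.17)]:
    print(n,onz(c,*p,z).round(4))
a=cv2.resize(im[190:260,180:240],None,fx=6,fy=6,interpolation=cv2.INTER_CUBIC)
b=cv2.resize(s['image'][260:345,160:230],None,fx=5,fy=5,interpolation=cv2.INTER_CUBIC)
d=np.zeros((430,720,3),np.uint8);d[:420,:360]=a;d[:425,365:715]=b;cv2.imwrite('pics/f.png',d)
E
```

```text
top fun red [192.9 213.7] [192 212   3   4   9]
top fun red [215.5 232.5] [214 231   4   4  12]
top st red [316.4 219.5] [314 218   5   4  17]
top st red [350.6 221.5] [349 220   5   4  17]
top st green [336.6 197.3] [335 194   4   7  23]
top st green [330.  247.8] [328 245   5   7  26]
top st blue [333.2 224.3] [325 216  18  18 247]
top cone [479.8 220.8] [466 208  27  26 144]
side fun red [210.7 278.2] [209 277   4   3  10]
side fun red [171.7 280.2] [170 279   4   3  10]
side fun red [220.2 314.6] [215 314  10   2  16]
side fun brass [213.2 307.1] [210 305   7   5  33]
side fun brass [176.4 308.6] [174 306   6   6  35]
side st red [327.1 214.2] [325 213   5   3  12]
side st red [298.1 226.1] [296 225   5   3  14]
side st green [331.2 241.2] [329 240   6   3  13]
side cone [415.8 171.1] [ 398  155   34   36 1074]
fun [0.5782 0.2657 0.1   ]
st [ 0.582  -0.0046  0.1   ]
cone [ 0.5812 -0.2987  0.125 ]
wt [ 0.4509 -0.2718  0.08  ]
tin [ 0.3982 -0.1275  0.125 ]
jar [0.4426 0.2939 0.105 ]
bot [ 0.7473 -0.0703  0.17  ]
```

View pics/f.png

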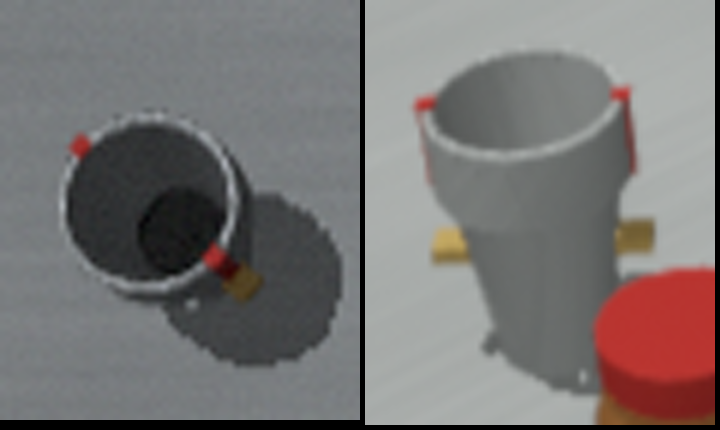

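```bash
cat >> h.py <<'E'
def go(P,yaw=None):
    "print move from current pose to P (world), in tool axes cm, and turn about tool z"
    o=env.get_obs();r=R.from_euler('xyz',o['tool_rot'],degrees=True)
    d=r.inv().apply(np.array(P)-o['tool_pos'])*100
    print('shift cm',d.round(2),'pos',o['tool_pos'].round(4),'rot',o['tool_rot'].round(2),'q',o['qpos'].round(1),'f',o['force'].round(2),'w',round(o['grip_width'],4),'t',round(o['time_s'],2))
    if yaw is not None: print('turn',(r.inv()*R.from_euler('xyz',[180,0,yaw],degrees=True)).as_rotvec(degrees=True).round(2))
E
python3 - <<'E'
from h import *
c=cam("top");s=cam("side")
T=lambda a,b:tri(c,a,s,b)
A,e=T((192.9,213.7),(171.7,280.2));B,e2=T((215.5,232.5),(210.7,278.2))
print('fun marks',A,B,e,e2,'mid',(A+B)/2,'ang',np.degrees(np.arctan2(*(A-B)[1::-1])),'len',np.linalg.norm(A-B))
# stand: red marks on hoods, green
A,e=T((350.6,221.5),(327.1,214.2));B,e2=T((316.4,219.5),(298.1,226.1));print('st red',A,B,e,e2,(A+B)/2)
G,e=T((330,247.8),(331.2,241.2));print('green',G,e)
A=onz(c,336.6,197.3,.081);B=onz(c,330,247.8,.081);print(A,B,(A+B)/2,np.degrees(np.arctan2(*(A-B)[1::-1])))
# cone: collar top; top-view blob box & side
print('cone',tri(c,(479.5,221),s,(415,163)), T((477.5,222),(415.5,165)))
go([.578,.266,.2],170)
for yaw in(169,): pass
E
```

```text
fun marks [0.59988675 0.29410738 0.09896385] [0.56025329 0.24509365 0.09881169] 0.00164983000801736 3.820861409347028e-05 mid [0.58007002 0.26960051 0.09888777] ang 51.04031870347784 len 0.06303316816057172
st red [ 0.58556281 -0.03958329  0.09980081] [0.58906878 0.03235879 0.10027686] 0.00010852940023232277 0.0005480393363972695 [ 0.58731579 -0.00361225  0.10003883]
green [0.53156539 0.00293112 0.07991568] 0.0014798801348613565
[ 0.64226752 -0.01018458  0.081     ] [0.53196133 0.00342894 0.081     ] [ 0.58711443 -0.00337782  0.081     ] -7.035619685409831
cone (array([ 0.58293164, -0.3026421 ,  0.12866801]), np.float64(0.0008557237874834928)) (array([ 0.58054278, -0.29995921,  0.12556954]), np.float64(0.0013510342607432964))
shift cm [ 63.32 -71.31   2.25] pos [ 0.2117 -0.6145  0.2223] rot [-179.98    0.     19.01] q [71.8 18.4 -4.  83.1  1.3 78.5 -3.3] f [-0.21 -0.3  -0.91] w 0.0871 t 0.35
turn [-1.0000e-02 -2.0000e-02 -1.5099e+02]
```

>>> {"fn": "servo_tool", "kwargs": {"plan": [[1, [3.3, -2.2, 0], [0, 0, 0]], [1, [3.3, -2.2, 0], [0, 0, 0]], [1, [3.3, -2.2, 0], [0, 0, 0]], [1, [3.3, -2.2, 0], [0, 0, 0]], [1, [3.3, -2.2, 0], [0, 0, 0]], [1, [3.3, -2.2, 0], [0, 0, 0]], [1, [3.3, -2.2, 0], [0, 0, 0]], [1, [3.3, -2.2, 0], [0, 0, 0]], [1, [3.3, -2.2, 0], [0, 0, 0]], [1, [3.3, -2.2, 0], [0, 0, 0]], [1, [3.3, -2.2, 0], [0, 0, 0]], [1, [3.3, -2.2, 0], [0, 0, 0]], [1, [3.3, -2.2, 0], [0, 0, 0]], [1, [3.3, -2.2, 0], [0, 0, 0]], [1, [3.3, -2.2, 0], [0, 0, 0]], [1, [3.3, -2.2, 0], [0, 0, 0]]]}}

```text
time_s: 1.68
tool_pos: [0.6077, -0.1026, 0.2196]
tool_rot: [179.4, 0.2, 17.5]
force: [0.2, -0.7, 0.0]
grip_width: 0.0869
```

>>> {"fn": "servo_tool", "kwargs": {"plan": [[1, [0.9, -3.6, 0], [0, 0, 0]], [1, [0.9, -3.6, 0], [0, 0, 0]], [1, [0.9, -3.6, 0], [0, 0, 0]], [1, [0.9, -3.6, 0], [0, 0, 0]], [1, [0.9, -3.6, 0], [0, 0, 0]], [1, [0.9, -3.6, 0], [0, 0, 0]], [1, [0.9, -3.6, 0], [0, 0, 0]], [1, [0.9, -3.6, 0], [0, 0, 0]], [1, [0.9, -3.6, 0], [0, 0, 0]], [1, [0.9, -3.6, 0], [0, 0, 0]], [1, [0, 0, 0], [0, 0, -7.1]], [1, [0, 0, 0], [0, 0, -7.1]], [1, [0, 0, 0], [0, 0, -7.1]], [1, [0, 0, 0], [0, 0, -7.1]], [1, [0, 0, 0], [0, 0, -7.1]], [1, [0, 0, 0], [0, 0, -7.1]], [1, [0, 0, 0], [0, 0, -7.1]], [1, [0, 0, 0], [0, 0, -7.1]], [1, [0, 0, 0], [0, 0, -7.1]], [1, [0, 0, 0], [0, 0, -7.1]]]}}

```text
time_s: 3.35
tool_pos: [0.5815, 0.3018, 0.2152]
tool_rot: [179.9, 0.1, 89.1]
force: [-0.2, 0.3, -0.6]
grip_width: 0.0872
```

>>> {"fn": "servo_tool", "kwargs": {"plan": [[1, [0, 0, 0], [0, 0, -7.1]], [1, [0, 0, 0], [0, 0, -7.1]], [1, [0, 0, 0], [0, 0, -7.1]], [1, [0, 0, 0], [0, 0, -7.1]], [1, [0, 0, 0], [0, 0, -7.1]], [1, [0, 0, 0], [0, 0, -7.1]], [1, [0, 0, 0], [0, 0, -7.1]], [1, [0, 0, 0], [0, 0, -7.1]], [1, [0, 0, 0], [0, 0, -7.1]], [1, [0, 0, 0], [0, 0, -7.1]], [1, [0, 0, 0], [0, 0, -7.1]], [1, [0, 0, 0], [0, 0, 0]]]}}

```text
time_s: 4.35
tool_pos: [0.5834, 0.2985, 0.2146]
tool_rot: [-179.8, 0.1, 168.0]
force: [1.5, -0.3, 0.0]
grip_width: 0.0868
```

```bash
python3 - <<'E'
from h import *
go([.580,.2696,.066],170)
c=cam("wrist");cv2.imwrite('pics/w1.png',c['image'])
im=c['image'];b,g,r=[im[...,i].astype(int) for i in range(3)]
for nm,m in(('red',(r>g+50)&(r>b+50)),('brass',(r>b+50)&(g>b+20)&~((r>g+50)))):
    n,l,st,ce=cv2.connectedComponentsWithStats(m.astype(np.uint8))
    for i in range(1,n):
        if st[i,4]>5: print(nm,ce[i].round(1),st[i],onz(c,*ce[i],.1).round(4))
print('expected centre px',proj(c,[.58,.2696,.1]))
E
```

```text
shift cm [-0.24 -2.86 14.87] pos [0.5834 0.2985 0.2146] rot [-1.7984e+02  1.2000e-01  1.6804e+02] q [ 15.4  33.8 -66.1  81.3  30.9  84.5  28.2] f [ 1.54 -0.31  0.01] w 0.0868 t 4.35
turn [-0.16  0.12 -1.96]
red [278.8  52.4] [ 242   11   74   84 4911] [0.4452 0.3005 0.1   ]
red [570.9 100.1] [ 500   33  140  114 3226] [0.5191 0.4994 0.1   ]
red [246.9 225. ] [243 221   9  10  56] [0.5608 0.2456 0.1   ]
red [316.2 258.4] [312 254   9   9  55] [0.6003 0.2943 0.1   ]
red [ 16.8 303.5] [ 11 302  11   3  18] [0.5877 0.0314 0.1   ]
brass [296.4  85.4] [254  46  66  55 513] [0.4684 0.3077 0.1   ]
brass [256.1 207.1] [252 203   9  11  37] [0.5482 0.2566 0.1   ]
brass [514.2 357. ] [498 325  24  61 378] [0.7307 0.4507 0.1   ]
brass [495.6 331.1] [492 330   9   3  11] [0.7001 0.4357 0.1   ]
brass [494.5 336.1] [492 334   7   4  10] [0.7051 0.4344 0.1   ]
brass [504.8 336.7] [502 334   6   7  11] [0.7076 0.4434 0.1   ]
brass [115.8 365.8] [112 342  12  43 169] [0.6655 0.0916 0.1   ]
brass [497.7 374.3] [497 372   2   5   6] [0.7466 0.4349 0.1   ]
brass [505.8 379. ] [503 377   6   5  12] [0.7534 0.4421 0.1   ]
brass [476.6 412.4] [ 289  400  351   23 5127] [0.7867 0.4127 0.1   ]
expected centre px (np.float64(281.47149824067975), np.float64(241.37950110521516))
```

View pics/w1.png

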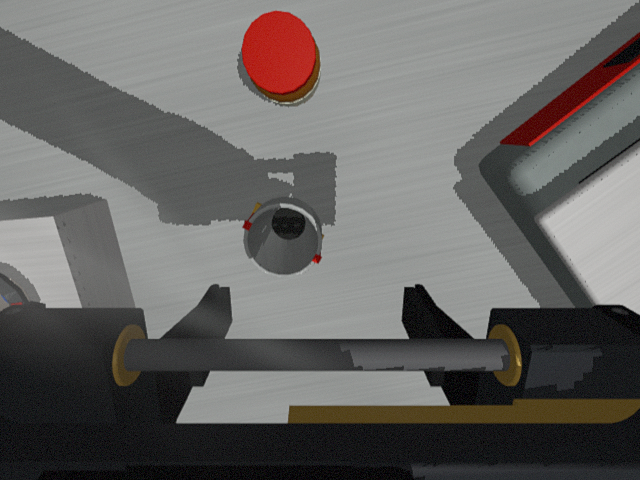

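>>> {"fn": "servo_tool", "kwargs": {"plan": [[1, [-0.27, -2.87, 0], [0, 0, 0]], [1, [0, 0, 2.0], [0, 0, 0]], [1, [0, 0, 2.0], [0, 0, 0]], [1, [0, 0, 2.0], [0, 0, 0]], [1, [0, 0, 2.0], [0, 0, 0]], [1, [0, 0, 0], [0, 0, 0]]]}}

```text
time_s: 4.9
tool_pos: [0.5821, 0.2679, 0.1335]
tool_rot: [-180.0, 0.4, 166.2]
force: [-0.4, -0.0, -0.7]
grip_width: 0.0873
```

```bash
python3 - <<'E'
from h import *
go([.5804,.2698,.066],168)
E
```

```text
shift cm [0.25 0.15 6.75] pos [0.5821 0.2679 0.1335] rot [-179.95    0.35  166.24] q [ 18.9  35.1 -64.3  89.5  32.6  75.8  26.8] f [-0.37 -0.04 -0.67] w 0.0873 t 4.9
turn [-0.05  0.35 -1.76]
```

>>> {"fn": "servo_tool", "kwargs": {"plan": [[1, [0.22, 0.12, 0], [0, 0.3, -1.5]], [1, [0, 0, 1.7], [0, 0, 0]], [1, [0, 0, 1.7], [0, 0, 0]], [1, [0, 0, 1.7], [0, 0, 0]], [1, [0, 0, 1.6], [0, 0, 0]], [1, [0, 0, 0], [0, 0, 0]]]}}

```text
time_s: 5.4
tool_pos: [0.5833, 0.2724, 0.0713]
tool_rot: [179.8, 0.4, 167.5]
force: [-0.9, -0.2, -0.2]
grip_width: 0.0872
```

```bash
python3 - <<'E'
from h import *
go([.5804,.2698,.066],168);go([.5804,.2698,.066],168)
E
```

```text
shift cm [ 0.23 -0.32  0.53] pos [0.5833 0.2724 0.0713] rot [179.78   0.38 167.47] q [ 17.2  38.6 -61.8  92.6  35.9  70.4  25.7] f [-0.92 -0.17 -0.17] w 0.0872 t 5.4
turn [ 0.22  0.38 -0.53]
shift cm [ 0.23 -0.32  0.53] pos [0.5833 0.2724 0.0713] rot [179.78   0.38 167.47] q [ 17.2  38.6 -61.8  92.6  35.9  70.4  25.7] f [-0.92 -0.17 -0.17] w 0.0872 t 5.4
turn [ 0.22  0.38 -0.53]
```

>>> {"fn": "servo_tool", "kwargs": {"plan": [[1, [0.2, -0.3, 0.4], [0.2, 0.35, -0.5]], [1, [0, 0, 0], [0, 0, 0]], [0, [0, 0, 0], [0, 0, 0]], [0, [0, 0, 0], [0, 0, 0]], [0, [0, 0, 0], [0, 0, 0]], [0, [0, 0, 0], [0, 0, 0]], [0, [0, 0, 0], [0, 0, 0]], [0, [0, 0, 0], [0, 0, 0]]], "force": 25}}

```text
time_s: 6.07
tool_pos: [0.5827, 0.2715, 0.0722]
tool_rot: [179.8, 0.3, 168.0]
force: [0.7, -0.2, -2.6]
grip_width: 0.0647
```

```bash
python3 - <<'E'
from h import *
go([.5804,.2698,.066],168)
E
```

```text
shift cm [ 0.19 -0.22  0.62] pos [0.5827 0.2715 0.0722] rot [179.79   0.26 167.97] q [ 17.4  38.7 -62.   92.6  35.9  70.6  26.3] f [ 0.71 -0.21 -2.56] w 0.0647 t 6.07
turn [ 0.21  0.26 -0.03]
```

>>> {"fn": "servo_tool", "kwargs": {"plan": [[0, [0, 0, -2], [0, 0, 0]], [0, [0, 0, -2], [0, 0, 0]], [0, [0, 0, -2.5], [0, 0, 0]], [0, [0, 0, -2.5], [0, 0, 0]], [0, [0, 0, -2.5], [0, 0, 0]], [0, [0, 0, -2.5], [0, 0, 0]], [0, [0, 0, 0], [0, 0, 0]]]}}

```text
time_s: 6.65
tool_pos: [0.5789, 0.2691, 0.2126]
tool_rot: [-179.9, -0.3, 168.0]
force: [0.1, 1.3, -1.6]
grip_width: 0.0647
```

```bash
python3 - <<'E'
from h import *
go([.5872,-.0035,.2],110)
E
```

```text
shift cm [ -6.47 -26.49   1.29] pos [0.5789 0.2691 0.2126] rot [-179.85   -0.26  168.04] q [ 19.8  32.3 -67.2  83.8  29.6  83.7  30.5] f [ 0.14  1.32 -1.58] w 0.0647 t 6.65
turn [-0.26 -0.16 58.04]
```

>>> {"fn": "servo_tool", "kwargs": {"plan": [[0, [-0.72, -2.94, 0], [0, 0, 0]], [0, [-0.72, -2.94, 0], [0, 0, 0]], [0, [-0.72, -2.94, 0], [0, 0, 0]], [0, [-0.72, -2.94, 0], [0, 0, 0]], [0, [-0.72, -2.94, 0], [0, 0, 0]], [0, [-0.72, -2.94, 0], [0, 0, 0]], [0, [-0.72, -2.94, 0], [0, 0, 0]], [0, [-0.72, -2.94, 0], [0, 0, 0]], [0, [-0.72, -2.94, 0], [0, 0, 0]], [0, [0, 0, 0], [0, 0, 7]], [0, [0, 0, 0], [0, 0, 7]], [0, [0, 0, 0], [0, 0, 7]], [0, [0, 0, 0], [0, 0, 7]], [0, [0, 0, 0], [0, 0, 7]], [0, [0, 0, 0], [0, 0, 7]], [0, [0, 0, 0], [0, 0, 7]], [0, [0, 0, 0], [0, 0, 7]], [0, [0, 0, 0], [0, 0, 0]], [0, [0, 0, 0], [0, 0, 0]]]}}

```text
time_s: 8.23
tool_pos: [0.5768, -0.0201, 0.1894]
tool_rot: [-178.5, -0.6, 111.8]
force: [0.2, -0.7, -2.1]
grip_width: 0.065
```

```bash
python3 - <<'E'
from h import *
go([.5872,-.0035,.19],110)
c=cam("wrist");cv2.imwrite('pics/w2.png',c['image'])
s=cam("side");im=s['image'][120:330,210:400];t=cam("top")['image'][150:300,250:420]
d=np.zeros((600,800,3),np.uint8);a=cv2.resize(im,(400,442),interpolation=2);b=cv2.resize(t,(400,353),interpolation=2)
d[:442,:400]=a;d[:353,400:]=b;cv2.imwrite('pics/s2.png',d)
for P in([.5872,-.0035,.2],[.5872,-.0035,.1]):print(proj(s,P),proj(c,P))
E
```

```text
shift cm [ 1.16  1.58 -0.09] pos [ 0.5768 -0.0201  0.1894] rot [-178.46   -0.58  111.77] q [ 47.6  21.5 -59.5  93.4  18.6  77.7   7. ] f [ 0.18 -0.7  -2.11] w 0.065 t 8.23
turn [-1.55 -0.56  1.77]
(np.float64(311.8560176648159), np.float64(171.64202628148394)) (np.float64(350.3008815889242), np.float64(292.7286247541373))
(np.float64(312.80914697375283), np.float64(220.090048973503)) (np.float64(341.65342596005786), np.float64(234.5632872038926))
```

View pics/s2.png

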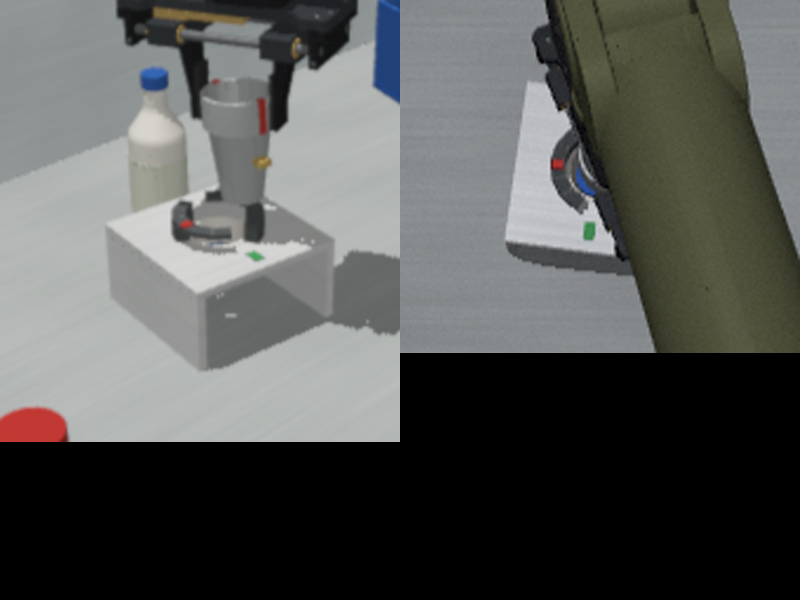

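View pics/w2.png

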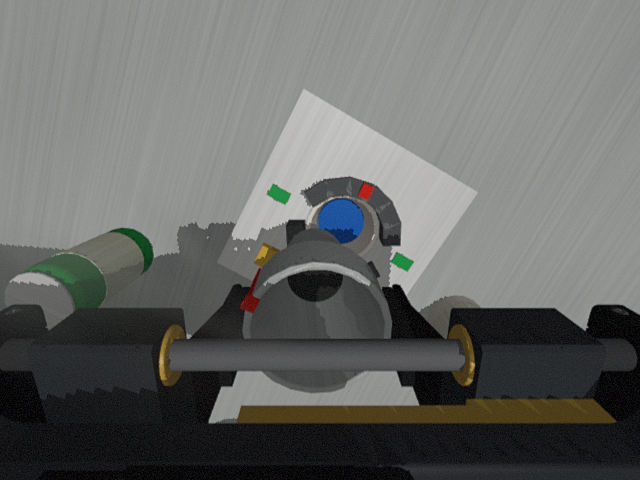

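>>> {"fn": "servo_tool", "kwargs": {"plan": [[0, [1.0, 1.6, 0], [-1.5, -0.5, 1.8]], [0, [0, 0, 0], [0, 0, 0]], [0, [0, 0, 0], [0, 0, 0]]]}}

```text
time_s: 8.63
tool_pos: [0.5885, -0.0052, 0.1889]
tool_rot: [-180.0, -0.1, 110.1]
force: [-0.1, -0.4, -2.2]
grip_width: 0.0652
```

```bash
cat > m.py <<'E'
from h import *
go([.5872,-.0035,.19],110)
def bl(c,nm,f,box=(0,0,640,480),mn=15):
    b,g,r=[c['image'][...,i].astype(int) for i in range(3)];m=f(b,g,r).astype(np.uint8)
    x0,y0,x1,y1=box;k=np.zeros_like(m);k[y0:y1,x0:x1]=m[y0:y1,x0:x1]
    n,l,st,ce=cv2.connectedComponentsWithStats(k);return [(ce[i],st[i]) for i in range(1,n) if st[i,4]>mn]
if __name__=="__main__":
    c=cam("wrist");o=env.get_obs();zr=o['tool_pos'][2]-.0722+.1
    gr=bl(c,'g',lambda b,g,r:(g>r+40)&(g>b+40),(180,100,500,330))
    for p,s in gr: print('green',p.round(1),s[4],onz(c,*p,.081).round(4))
    if len(gr)==2:
        A,B=[onz(c,*p,.081) for p,_ in gr];print('stand',((A+B)/2).round(4),'ang',np.degrees(np.arctan2(*(A-B)[1::-1])))
    for p,s in bl(c,'r',lambda b,g,r:(r>g+50)&(r>b+50),(180,100,460,400)): print('red',p.round(1),s,onz(c,*p,zr).round(4))
    for p,s in bl(c,'b',lambda b,g,r:(r>b+50)&(g>b+25)&(r<g+70),(200,200,440,320)): print('brass',p.round(1),s,onz(c,*p,zr-.057).round(4))
    s=cam("side")
    for p,q in bl(s,'r',lambda b,g,r:(r>g+50)&(r>b+50),(290,120,360,250),3): print('side red',p.round(1),q)
    for p,q in bl(s,'r',lambda b,g,r:(r>b+50)&(g>b+20)&(r<g+60),(290,160,360,250),3): print('side brass',p.round(1),q)
    # funnel steel silhouette columns
    im=c['image'][180:420,200:440];cv2.imwrite('pics/w3.png',cv2.resize(im,None,fx=2.5,fy=2.5,interpolation=2))
E
python3 m.py
```

```text
shift cm [ 0.21 -0.06 -0.11] pos [ 0.5885 -0.0052  0.1889] rot [-1.800e+02 -1.000e-01  1.101e+02] q [ 46.   21.6 -59.4  93.3  19.   76.1   3.9] f [-0.13 -0.44 -2.2 ] w 0.0652 t 8.63
turn [-0.  -0.1  0.1]
green [252.6 207.2] 244 [0.5324 0.0034 0.081 ]
green [379.6 269.4] 153 [ 0.6449 -0.0105  0.081 ]
stand [ 0.5887 -0.0036  0.081 ] ang 172.97477419194274
red [337.3 202.7] [330 194  16  18 175] [0.5759 0.0515 0.2168]
red [250.5 298.3] [240 268  21  45 291] [0.5565 0.0014 0.2168]
brass [264.6 254.2] [254 243  25  24 289] [5.547e-01 1.000e-04 1.598e-01]
side red [323.  176.3] [321 169   4  16  49]
side red [326.7 214.4] [325 214   4   2   7]
side red [298.3 226.1] [296 225   6   3  15]
side brass [322.5 197.9] [319 196   8   5  28]
```

View pics/w3.png

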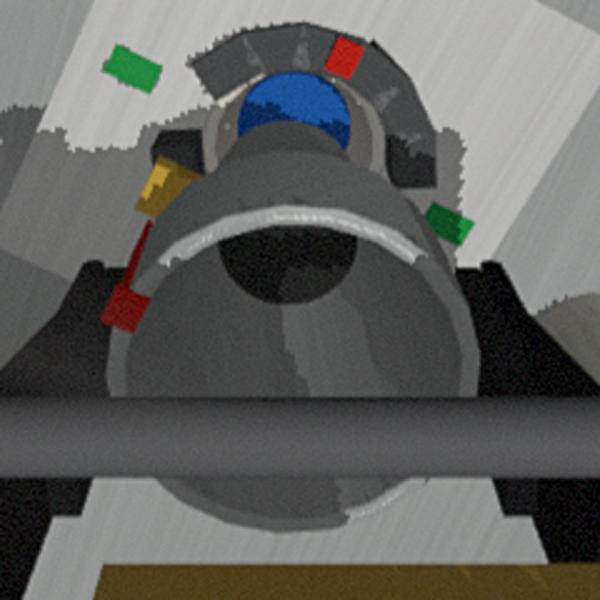

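```bash
python3 - <<'E'
from m import *
c=cam("wrist")
for zr in(.2168,.214,.22):
    P=[onz(c,*p,zr) for p in((316,262.8),(314,392),(242.8,326),(392,326))]
    P=np.array(P);A=np.c_[2*P[:,:2],np.ones(4)];x=np.linalg.lstsq(A,(P[:,:2]**2).sum(1),rcond=None)[0]
    print(zr,x[:2].round(4),np.sqrt(x[2]+x[0]**2+x[1]**2).round(4))
    m=onz(c,250,304,zr);print('mark ang',np.degrees(np.arctan2(m[1]-x[1],m[0]-x[0])),'lug',onz(c,264.6,254.2,zr-.057)[:2]-x[:2])
E
```

```text
shift cm [ 0.14 -0.08 -0.09] pos [ 0.5884 -0.0045  0.1891] rot [ 1.7997e+02 -1.4000e-01  1.1009e+02] q [ 46.   21.6 -59.4  93.3  18.9  76.1   3.9] f [ 0.03 -0.59 -2.26] w 0.0646 t 8.73
turn [ 0.03 -0.14  0.09]
0.2168 [ 0.5881 -0.0032] 0.0319
mark ang 175.2456745946903 lug [-0.03344304  0.00399073]
0.214 [ 0.5887 -0.0049] 0.0325
mark ang 175.24567459469742 lug [-0.0341102   0.00452877]
0.22 [ 0.5874 -0.0014] 0.0311
mark ang 175.24567459469762 lug [-0.03268057  0.00337583]
```

>>> {"fn": "servo_tool", "kwargs": {"plan": [[0, [0.0, 0, 1.2], [0, 0, 0]], [0, [0, 0, 1.2], [0, 0, 0]], [0, [0, 0, 1.0], [0, 0, 0]], [0, [0, 0, 0], [0, 0, 0]]]}}

```text
time_s: 9.12
tool_pos: [0.5881, -0.0066, 0.1514]
tool_rot: [-180.0, -0.1, 110.0]
force: [-1.1, -0.5, -1.7]
grip_width: 0.0651
```

```bash
python3 m.py
```

```text
shift cm [ 0.33  0.02 -3.86] pos [ 0.5881 -0.0066  0.1514] rot [-1.7997e+02 -9.0000e-02  1.1001e+02] q [ 45.2  23.4 -58.3  95.9  20.7  72.4   2.7] f [-1.08 -0.54 -1.65] w 0.0651 t 9.12
turn [-0.03 -0.09  0.01]
green [244.1 217. ] 329 [0.5324 0.0034 0.081 ]
green [385.2 282.8] 62 [ 0.6405 -0.0083  0.081 ]
stand [ 0.5865 -0.0025  0.081 ] ang 173.8004658347131
red [342.  212.7] [333 203  19  20 233] [0.5787 0.0473 0.1799]
red [250.6 298.2] [240 268  20  45 292] [5.562e-01 5.000e-04 1.799e-01]
brass [264.4 254.3] [254 243  25  24 293] [ 0.5543 -0.0011  0.1229]
side red [324.  194.7] [323 187   3  16  47]
side red [298.3 226.1] [296 225   6   3  15]
side brass [338.9 164.5] [338 161   4   9  11]
side brass [324.  215.6] [320 213   9   6  35]
```

>>> {"fn": "servo_tool", "kwargs": {"plan": [[0, [0.2, 0, 0.4], [0, 0, 0]], [0, [0.1, 0, 0.6], [0, 0, 0]], [0, [0.1, 0, 0.5], [0, 0, 0]], [0, [0, 0, 0], [0, 0, 0]]]}}

```text
time_s: 9.55
tool_pos: [0.5885, -0.0018, 0.1378]
tool_rot: [179.8, -0.0, 110.0]
force: [-0.8, -0.0, -3.6]
grip_width: 0.065
```

```bash
python3 m.py
```

```text
shift cm [-0.11 -0.16 -5.22] pos [ 0.5885 -0.0018  0.1378] rot [ 1.7980e+02 -3.0000e-02  1.1002e+02] q [ 44.6  24.  -58.   97.   21.3  70.8   1.7] f [-0.81 -0.03 -3.58] w 0.065 t 9.55
turn [ 0.2  -0.03  0.02]
green [236.8 228.7] 360 [0.5324 0.0034 0.081 ]
red [339.9 225.2] [331 215  19  21 255] [0.58   0.0471 0.166 ]
red [250.6 297.8] [240 268  21  45 297] [0.5563 0.0053 0.166 ]
brass [264.4 254.5] [254 243  25  24 287] [0.5548 0.0035 0.109 ]
side red [322.  202.2] [321 195   3  16  46]
side red [327.5 214.5] [327 214   2   2   4]
side red [298.3 226.1] [296 225   6   3  15]
side brass [321.9 223. ] [318 221   8   5  30]
```

>>> {"fn": "servo_tool", "kwargs": {"plan": [[0, [-0.15, -0.1, 0.2], [-0.2, 0, 0]], [0, [0, 0, 0], [0, 0, 0]], [0, [0, 0, 0.3], [0, 0, 0]], [0, [0, 0, 0.3], [0, 0, 0]], [0, [0, 0, 0], [0, 0, 0]]]}}

```text
time_s: 10.07
tool_pos: [0.5894, -0.0043, 0.131]
tool_rot: [179.4, 0.1, 110.0]
force: [0.1, -0.5, -2.8]
grip_width: 0.0646
```

```bash
python3 m.py
```

```text
shift cm [ 0.14 -0.12 -5.9 ] pos [ 0.5894 -0.0043  0.131 ] rot [1.7942e+02 7.0000e-02 1.0997e+02] q [ 44.8  24.2 -57.8  97.6  21.6  69.7   1.7] f [ 0.12 -0.53 -2.75] w 0.0646 t 10.07
turn [ 0.58  0.07 -0.03]
green [233.4 227.7] 389 [0.5324 0.0033 0.081 ]
red [340.2 223.8] [330 213  21  22 276] [0.5807 0.0452 0.159 ]
red [250.5 298.1] [240 268  20  45 294] [0.5571 0.0027 0.159 ]
brass [264.4 254.4] [254 243  25  24 289] [0.5559 0.0012 0.102 ]
side red [323.  205.5] [322 198   3  16  46]
side red [327.8 214.4] [327 214   3   2   5]
side red [298.3 226.1] [296 225   6   3  15]
side brass [304.7 161.2] [293 160  22   4  40]
side brass [337.5 176.6] [337 174   3   7   8]
side brass [322.6 225.8] [319 224   8   5  31]
```

>>> {"fn": "servo_tool", "kwargs": {"plan": [[0, [0.05, -0.12, 0.2], [0.5, 0, 0]], [0, [0, 0, 0.3], [0, 0, 0]], [0, [0, 0, 0.3], [0, 0, 0]], [0, [0, 0, 0], [0, 0, 0]]]}}

```text
time_s: 10.5
tool_pos: [0.5888, -0.0041, 0.1246]
tool_rot: [179.9, 0.1, 110.0]
force: [-1.5, -0.1, 3.8]
grip_width: 0.0648
```

```bash
python3 m.py
```

```text
shift cm [ 0.09 -0.12 -6.54] pos [ 0.5888 -0.0041  0.1246] rot [1.7992e+02 1.5000e-01 1.0997e+02] q [ 44.1  24.8 -57.4  97.7  22.3  69.7   1.2] f [-1.48 -0.12  3.84] w 0.0648 t 10.5
turn [ 0.08  0.15 -0.03]
green [232.8 230.8] 410 [0.5324 0.0034 0.081 ]
red [342.4 227.4] [332 217  22  22 293] [0.5816 0.0444 0.1526]
red [250.6 298.2] [240 268  20  45 293] [0.5567 0.0029 0.1526]
brass [264.2 254.6] [254 243  25  24 280] [0.555  0.001  0.0956]
side red [323.  208.5] [322 201   3  16  46]
side red [298.3 226.1] [296 225   6   3  15]
side brass [301.  163.9] [290 161  25   7  57]
side brass [337.7 178.2] [337 177   3   4   6]
side brass [323.1 228.9] [320 227   7   5  27]
```

>>> {"fn": "servo_tool", "kwargs": {"plan": [[0, [0.05, -0.08, 0.3], [0, 0.1, 0]], [0, [0, 0, 0.2], [0, 0, 0]], [0, [0, 0, 0], [0, 0, 0]]]}}

```text
time_s: 10.85
tool_pos: [0.5888, -0.0041, 0.1214]
tool_rot: [179.8, 0.2, 110.0]
force: [-2.1, -0.1, 6.6]
grip_width: 0.0648
```

>>> {"fn": "servo_tool", "kwargs": {"plan": [[0, [0, 0, 0.3], [0.2, 0.2, 0]], [0, [0, 0, 0.1], [0, 0, 0]], [0, [0, 0, 0.0], [0, 0, 0]]]}}

```text
time_s: 11.1
tool_pos: [0.5891, -0.0041, 0.1194]
tool_rot: [-180.0, 0.0, 109.9]
force: [-3.7, -0.6, 8.3]
grip_width: 0.0649
```

>>> {"fn": "servo_tool", "kwargs": {"plan": [[0, [0, -0.1, 0.1], [0, 0, 3]], [0, [0, 0, 0], [0, 0, 3]], [0, [0, 0, 0], [0, 0, 3]], [0, [0, 0, 0], [0, 0, 3]]]}}

```text
time_s: 11.43
tool_pos: [0.5904, -0.0031, 0.1214]
tool_rot: [179.7, 0.0, 97.5]
force: [-2.4, -1.0, 2.3]
grip_width: 0.0649
```

```bash
cat > st.py <<'E'
from h import *
o=env.get_obs();go([.588,-.0037,.118],o['tool_rot'][2]);print('mz',o['wrist_torque'].round(2))
E
python3 st.py
```

```text
shift cm [-0.03 -0.24  0.33] pos [ 0.5904 -0.0031  0.1214] rot [1.7968e+02 1.0000e-02 9.7520e+01] q [ 42.3  24.  -54.9  97.9  20.9  68.8 -10.3] f [-2.35 -1.05  2.33] w 0.0649 t 11.43
turn [0.32 0.01 0.  ]
mz [-0.37  0.42  0.18]
```

>>> {"fn": "servo_tool", "kwargs": {"plan": [[0, [0, -0.2, 0.3], [0.3, 0, 2]], [0, [0, 0, 0.1], [0, 0, 3]], [0, [0, 0, 0.05], [0, 0, 3]], [0, [0, 0, 0.05], [0, 0, 3]], [0, [0, 0, 0.05], [0, 0, 3]]]}}

```text
time_s: 11.85
tool_pos: [0.5906, -0.0035, 0.1202]
tool_rot: [179.7, 0.1, 82.8]
force: [-3.8, -0.8, 7.2]
grip_width: 0.0643
```

```bash
python3 st.py
```

```text
shift cm [-0.05 -0.25  0.22] pos [ 0.5906 -0.0035  0.1202] rot [1.7965e+02 1.1000e-01 8.2850e+01] q [ 40.2  23.  -51.9  98.   19.6  68.2 -24. ] f [-3.78 -0.76  7.22] w 0.0643 t 11.85
turn [0.35 0.11 0.  ]
mz [-0.11  0.64  0.01]
```

>>> {"fn": "servo_tool", "kwargs": {"plan": [[0, [0, -0.25, 0.15], [0.3, 0, 3]], [0, [0, -0.1, 0.1], [0, 0, 3]], [0, [0, -0.1, 0.1], [0, 0, 3]], [0, [0, -0.1, 0.1], [0, 0, 3]], [0, [0, -0.1, 0.1], [0, 0, 3]], [0, [0, -0.1, 0.1], [0, 0, 3]], [0, [0, -0.1, 0.1], [0, 0, 3]]]}}

```text
time_s: 12.43
tool_pos: [0.5887, -0.0032, 0.1201]
tool_rot: [179.0, -0.1, 60.8]
force: [-2.1, -2.2, 7.4]
grip_width: 0.0647
```

```bash
python3 st.py
```

```text
shift cm [-0.08 -0.04  0.21] pos [ 0.5887 -0.0032  0.1201] rot [ 1.7898e+02 -5.0000e-02  6.0810e+01] q [ 37.4  20.9 -48.   98.9  17.4  66.9 -44.6] f [-2.09 -2.24  7.35] w 0.0647 t 12.43
turn [ 1.02 -0.05 -0.  ]
mz [-0.39  0.39  0.12]
```

>>> {"fn": "servo_tool", "kwargs": {"plan": [[0, [0, -0.05, 0.2], [0.9, 0, 3]], [0, [0, -0.05, 0.1], [0.1, 0, 3]], [0, [0, -0.05, 0.1], [0.1, 0, 3]], [0, [0, -0.05, 0.1], [0.1, 0, 3]], [0, [0, -0.05, 0.1], [0.1, 0, 3]], [0, [0, -0.05, 0.1], [0.1, 0, 3]], [0, [0, -0.05, 0.1], [0.1, 0, 3]]]}}

```text
time_s: 13.02
tool_pos: [0.5904, -0.0033, 0.1197]
tool_rot: [179.8, -0.2, 38.8]
force: [-1.9, -0.3, 7.8]
grip_width: 0.065
```

```bash
python3 st.py
```

```text
shift cm [-0.21 -0.12  0.17] pos [ 0.5904 -0.0033  0.1197] rot [179.8   -0.24  38.75] q [ 34.4  20.5 -44.1  98.2  15.4  67.2 -65. ] f [-1.88 -0.28  7.81] w 0.065 t 13.02
turn [ 0.2  -0.24 -0.  ]
mz [-0.36  0.64  0.04]
```

>>> {"fn": "servo_tool", "kwargs": {"plan": [[0, [-0.15, -0.1, 0.1], [0.2, -0.2, 3]], [0, [0, -0.05, 0.1], [0, 0, 3]], [0, [0, -0.05, 0.1], [0, 0, 3]], [0, [0, -0.05, 0.1], [0, 0, 3]]]}}

```text
time_s: 13.35
tool_pos: [0.588, -0.0033, 0.1198]
tool_rot: [179.7, 0.0, 26.3]
force: [-3.3, -0.6, 11.6]
grip_width: 0.065
```

```bash
python3 st.py
```

```text
shift cm [-0.02  0.04  0.18] pos [ 0.588  -0.0033  0.1198] rot [1.7973e+02 3.0000e-02 2.6320e+01] q [ 32.7  19.9 -42.   98.4  14.5  67.2 -77. ] f [-3.33 -0.64 11.6 ] w 0.065 t 13.35
turn [0.27 0.03 0.  ]
mz [-0.34  1.11  1.22]
```

>>> {"fn": "servo_tool", "kwargs": {"plan": [[0, [0, -0.05, 0.1], [0, 0, 2]], [0, [0, -0.05, 0.05], [0, 0, 2]], [0, [0, 0, 0.05], [0, 0, 2]]]}}

```text
time_s: 13.6
tool_pos: [0.5899, -0.002, 0.1202]
tool_rot: [179.4, -0.3, 20.6]
force: [1.2, 0.2, 2.3]
grip_width: 0.0657
```

```bash
python3 st.py
```

```text
shift cm [-0.24  0.09  0.22] pos [ 0.5899 -0.002   0.1202] rot [179.37  -0.29  20.65] q [ 31.7  19.5 -41.   98.5  14.4  66.8 -82.7] f [1.23 0.18 2.33] w 0.0657 t 13.6
turn [ 0.63 -0.29 -0.  ]
mz [0.09 0.09 1.2 ]
```

>>> {"fn": "servo_tool", "kwargs": {"plan": [[1, [0, 0, 0], [0, 0, 0]], [1, [0, 0, 0], [0, 0, 0]], [1, [0, 0, 0], [0, 0, 0]], [1, [0, 0, 0], [0, 0, 0]], [1, [0, 0, 0], [0, 0, 0]]]}}

```text
time_s: 14.02
tool_pos: [0.5901, -0.0011, 0.1188]
tool_rot: [179.4, -0.4, 20.7]
force: [0.4, 0.4, -0.3]
grip_width: 0.0854
```

```bash
python3 st.py
```

```text
shift cm [-0.29  0.17  0.08] pos [ 0.5901 -0.0011  0.1188] rot [179.43  -0.38  20.73] q [ 31.7  19.6 -41.   98.6  14.4  66.6 -82.7] f [ 0.37  0.4  -0.33] w 0.0854 t 14.02
turn [ 0.57 -0.38 -0.  ]
mz [-0.    0.03 -0.  ]
```

>>> {"fn": "servo_tool", "kwargs": {"plan": [[1, [0, 0, -1], [0.5, -0.3, 0]], [1, [0, 0, -1.5], [0, 0, 0]], [1, [0, 0, -2.5], [0, 0, 0]], [1, [0, 0, -2.5], [0, 0, 0]], [1, [0, 0, -2.5], [0, 0, 0]], [1, [0, 0, -2.5], [0, 0, 0]], [1, [0, 0, 0], [0, 0, 0]]]}}

```text
time_s: 14.6
tool_pos: [0.5874, -0.0025, 0.2442]
tool_rot: [-179.7, 0.4, 20.7]
force: [1.2, -0.4, 0.7]
grip_width: 0.0866
```

```bash
python3 - <<'E'
from m import *
c=cam("wrist");s=cam("side");t=cam("top")
red=lambda b,g,r:(r>g+40)&(r>b+40)
for p,q in bl(s,'',red,(270,150,360,250),2):print('side red',p.round(1),q)
for p,q in bl(c,'',red,(100,50,560,330),5):print('wrist red',p.round(1),q,onz(c,*p,.15).round(4))
for p,q in bl(c,'',lambda b,g,r:(r>b+50)&(g>b+20)&(r<g+60),(100,50,560,330),5):print('wrist brass',p.round(1),q)
d=np.zeros((480,800,3),np.uint8)
d[:,:480]=c['image'][:,80:560]
d[:,480:]=cv2.resize(s['image'][150:294,265:361],(320,480),interpolation=2);cv2.imwrite('pics/l.png',d)
E
```

```text
shift cm [-0.01  0.11  5.42] pos [ 0.5874 -0.0025  0.2442] rot [-179.73    0.39   20.69] q [ 33.4  14.7 -42.4  89.    9.8  80.6 -79. ] f [ 1.15 -0.35  0.71] w 0.0866 t 14.6
turn [ -0.52   0.1  -89.31]
side red [324.  191.8] [323 191   3   2   4]
side red [299.1 209.1] [298 202   4  16  49]
side red [298.  226.1] [295 224   7   5  20]
wrist red [278.7 219.7] [273 205  14  32 183] [0.5955 0.0311 0.15  ]
wrist red [360.4 242.6] [360 241   2   5   8] [ 0.6006 -0.0325  0.15  ]
wrist red [355.6 256.7] [351 252  10  10  68] [ 0.5888 -0.0335  0.15  ]
wrist brass [494.6 328.3] [493 327   4   3   7]
wrist brass [499.3 328.3] [498 327   4   3   6]
wrist brass [505.9 328.1] [503 326   7   4  14]
```

View pics/l.png

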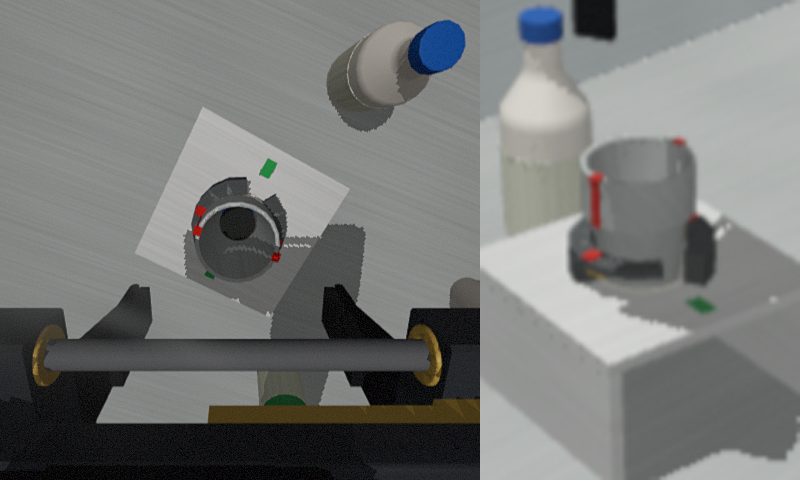

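```bash
python3 - <<'E'
from m import *
c=cam("wrist");s=cam("side")
A,e=tri(c,(278,231),s,(299.3,203));B,e2=tri(c,(355.6,254),s,(324,191.8));print(A,e,B,e2,(A+B)/2,np.degrees(np.arctan2(*(A-B)[1::-1])))
A=onz(c,278,231,.15);B=onz(c,356,255,.15);print(A,B,(A+B)/2)
E
```

```text
shift cm [0.3  0.17 4.85] pos [ 0.5845 -0.003   0.2386] rot [-179.55    0.84   20.69] q [ 33.4  14.9 -42.3  89.4   9.9  80.5 -79.1] f [ 0.22  0.1  -0.71] w 0.0871 t 14.75
turn [ -1.01   0.31 -89.31]
[0.58553302 0.02899825 0.14881037] 0.0019328455153256449 [ 0.58801804 -0.03289485  0.14884921] 0.0018630517326023463 [ 0.58677553 -0.0019483   0.14882979] 92.29920298876023
[0.58531091 0.02821505 0.15      ] [ 0.58831793 -0.03240568  0.15      ] [ 0.58681442 -0.00209532  0.15      ]
```

>>> {"fn": "servo_tool", "kwargs": {"plan": [[1, [-1.1, 2.8, 0], [0, 0, 0]], [1, [-1.1, 2.8, 0], [0, 0, 0]], [1, [-1.1, 2.8, 0], [0, 0, 0]], [1, [-1.1, 2.8, 0], [0, 0, 0]], [1, [-1.1, 2.8, 0], [0, 0, 0]], [1, [-1.1, 2.8, 0], [0, 0, 0]], [1, [-1.1, 2.8, 0], [0, 0, 0]], [1, [-1.1, 2.8, 0], [0, 0, 0]], [1, [-1.1, 2.8, 0], [0, 0, 0]], [1, [-1.1, 2.8, 0], [0, 0, 0]], [1, [0, 0, 0], [0, 0, -7]], [1, [0, 0, 0], [0, 0, -7]], [1, [0, 0, 0], [0, 0, -7]], [1, [0, 0, 0], [0, 0, -7]], [1, [0, 0, 0], [0, 0, -7]], [1, [0, 0, 0], [0, 0, -7]], [1, [0, 0, 0], [0, 0, -7]], [1, [0, 0, 0], [0, 0, -7]], [1, [0, 0, 0], [0, 0, -7]], [1, [0, 0, 0], [0, 0, -7]]]}}

```text
time_s: 16.52
tool_pos: [0.565, -0.3148, 0.1989]
tool_rot: [-176.3, -1.7, 93.0]
force: [-0.0, 0.6, 0.1]
grip_width: 0.0871
```

```bash
python3 - <<'E'
from m import *
go([.581,-.30,.085],90)
c=cam("wrist");s=cam("side");t=cam("top");print(proj(c,[.581,-.30,.125]))
for p,q in bl(c,'',lambda b,g,r:(b>r+40)&(b>g+25),(150,50,480,400),200):print('blue',p.round(1),q,onz(c,*p,.125).round(4))
cv2.imwrite('pics/c1.png',c['image'])
E
```

```text
shift cm [30.94  3.94  1.53] pos [ 0.565  -0.3148  0.1989] rot [-176.29   -1.66   92.98] q [ 58.5  28.1 -44.9  80.2  19.2  83.7  16.7] f [-0.01  0.59  0.08] w 0.0871 t 16.52
turn [ -3.44  -2.2  -16.96]
shift cm [ 1.07  2.41 11.29] pos [ 0.565  -0.3148  0.1989] rot [-176.29   -1.66   92.98] q [ 58.5  28.1 -44.9  80.2  19.2  83.7  16.7] f [-0.01  0.59  0.08] w 0.0871 t 16.52
turn [-3.75 -1.56  3.03]
(np.float64(347.9666971679694), np.float64(239.30259357811698))
blue [354.6 245.4] [ 316  198   78   85 3059] [ 0.5859 -0.304   0.125 ]
blue [356.9 332.7] [337 322  51  17 451] [ 0.5933 -0.3717  0.125 ]
blue [380.2 386.5] [ 310  371  137   29 3096] [ 0.6153 -0.417   0.125 ]
```

View pics/c1.png

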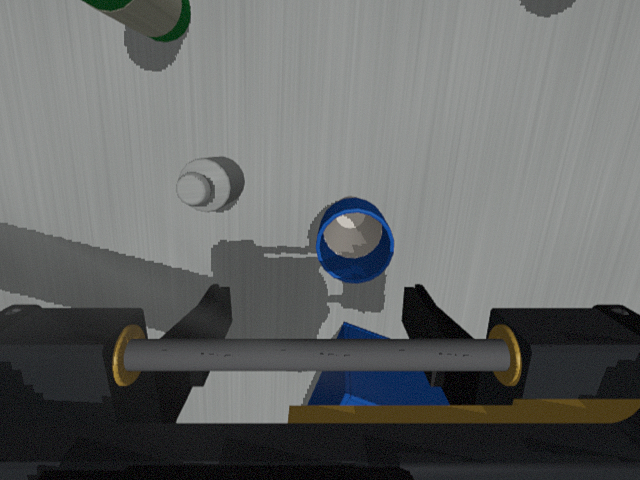

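```bash
python3 - <<'E'
from m import *
t=cam("top");s=cam("side");red=lambda b,g,r:(r>g+40)&(r>b+40)
for p,q in bl(t,'',red,(290,180,380,265),2):print('top red',p.round(1),q,onz(t,*p,.15).round(4),onz(t,*p,.101).round(4))
for p,q in bl(s,'',red,(270,150,360,250),2):print('side red',p.round(1),q)
d=cv2.resize(t['image'][185:260,295:375],(640,600),interpolation=2);cv2.imwrite('pics/t2.png',d)
E
```

```text
shift cm [30.98  3.64  1.56] pos [ 0.5651 -0.3149  0.1991] rot [-176.29   -1.64   92.44] q [ 58.5  28.1 -44.9  80.2  19.2  83.7  16.1] f [ 0.77  0.41 -0.19] w 0.0869 t 16.67
turn [ -3.43  -2.19 -17.5 ]
top red [316.5 217.6] [314 214   6   8  28] [0.5833 0.0314 0.15  ] [0.5932 0.0324 0.101 ]
top red [348.6 215.4] [347 214   4   4  13] [ 0.5883 -0.0336  0.15  ] [ 0.5984 -0.0354  0.101 ]
top red [350.9 220.9] [349 220   5   3  14] [ 0.5769 -0.0381  0.15  ] [ 0.5865 -0.0401  0.101 ]
side red [324.  191.7] [323 191   3   3   7]
side red [299.1 209.1] [298 202   4  16  49]
side red [298.  226.1] [295 224   7   5  20]
```

View pics/t2.png

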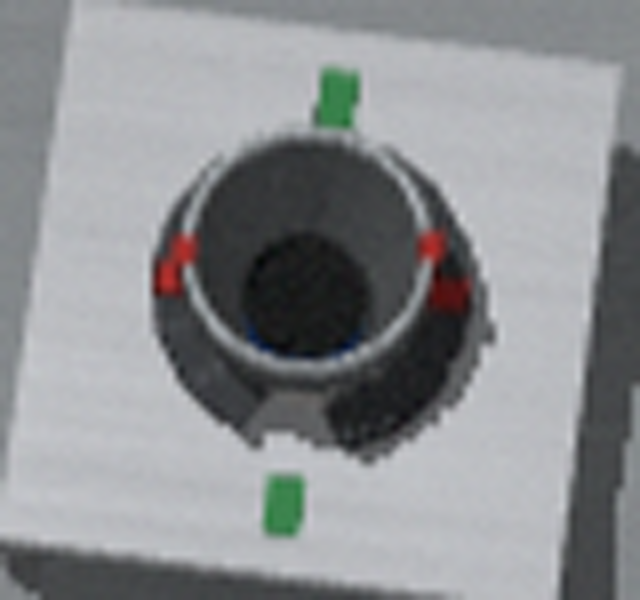

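>>> {"fn": "servo_tool", "kwargs": {"plan": [[1, [0, 0, -2.2], [-3.7, -1.5, 2]], [1, [0, 0, -2.2], [0, 0, 0]], [1, [3.1, 0.35, 0], [0, 0, 0]], [1, [3.1, 0.35, 0], [0, 0, 0]], [1, [3.1, 0.35, 0], [0, 0, 0]], [1, [3.1, 0.35, 0], [0, 0, 0]], [1, [3.1, 0.35, 0], [0, 0, 0]], [1, [3.1, 0.35, 0], [0, 0, 0]], [1, [3.1, 0.35, 0], [0, 0, 0]], [1, [3.1, 0.35, 0], [0, 0, 0]], [1, [3.1, 0.35, 0], [0, 0, 0]], [1, [2.5, 0.35, 0], [0, 0, 0]], [1, [0, 0, 0], [0, 0, 0]]]}}

```text
time_s: 17.85
tool_pos: [0.6058, -0.0018, 0.2429]
tool_rot: [179.8, 0.1, 88.0]
force: [-0.4, 1.0, 1.2]
grip_width: 0.0869
```

```bash
python3 - <<'E'
from h import *
go([.5875,-.003,.122],90)
E
```

```text
shift cm [-0.17 -1.86 12.09] pos [ 0.6058 -0.0018  0.2429] rot [1.7984e+02 6.0000e-02 8.7970e+01] q [ 39.8  19.5 -52.8  86.8  15.7  81.3 -15.8] f [-0.41  1.    1.22] w 0.0869 t 17.85
turn [ 0.16  0.07 -2.03]
```

>>> {"fn": "servo_tool", "kwargs": {"plan": [[1, [-0.15, -1.85, 0], [0, 0, 0]], [1, [0, 0, 2.0], [0, 0, 0]], [1, [0, 0, 2.0], [0, 0, 0]], [1, [0, 0, 2.0], [0, 0, 0]], [1, [0, 0, 1.5], [0, 0, 0]], [1, [0, 0, 0], [0, 0, 0]]]}}

```text
time_s: 18.35
tool_pos: [0.5879, 0.0013, 0.1674]
tool_rot: [179.5, 0.2, 87.7]
force: [-0.2, 0.4, 0.2]
grip_width: 0.0871
```

```bash
python3 - <<'E'
from h import *
go([.5875,-.003,.122],88)
E
```

```text
shift cm [-0.42 -0.06  4.54] pos [0.5879 0.0013 0.1674] rot [1.7951e+02 1.6000e-01 8.7650e+01] q [ 40.5  19.6 -52.3  95.5  16.5  72.4 -17.4] f [-0.2   0.37  0.19] w 0.0871 t 18.35
turn [ 0.49  0.16 -0.35]
```

>>> {"fn": "servo_tool", "kwargs": {"plan": [[1, [-0.42, 0, 0.5], [0.4, 0.1, 0]], [1, [0, 0, 1.3], [0, 0, 0]], [1, [0, 0, 1.3], [0, 0, 0]], [1, [0, 0, 1.3], [0, 0, 0]], [1, [0, 0, 0], [0, 0, 0]]]}}

```text
time_s: 18.77
tool_pos: [0.5893, -0.0048, 0.1218]
tool_rot: [179.8, 0.1, 87.3]
force: [-0.4, -1.0, -1.0]
grip_width: 0.0873
```

```bash
python3 - <<'E'
from h import *
go([.5875,-.003,.122],88)
E
```

```text
shift cm [ 0.17 -0.19 -0.02] pos [ 0.5893 -0.0048  0.1218] rot [1.7977e+02 1.1000e-01 8.7330e+01] q [ 39.7  22.5 -51.   98.   18.8  68.3 -18.8] f [-0.36 -0.97 -1.03] w 0.0873 t 18.77
turn [ 0.23  0.11 -0.67]
```

Good height. Centre, grip, then press about 3 mm.

>>> {"fn": "servo_tool", "kwargs": {"plan": [[1, [0.15, -0.18, 0], [0.2, 0.1, 0]], [1, [0, 0, 0], [0, 0, 0]], [0, [0, 0, 0], [0, 0, 0]], [0, [0, 0, 0], [0, 0, 0]], [0, [0, 0, 0], [0, 0, 0]], [0, [0, 0, 0], [0, 0, 0]], [0, [0, 0, 0], [0, 0, 0]], [0, [0, 0, 0.2], [0, 0, 0]], [0, [0, 0, 0.15], [0, 0, 0]]], "force": 40}}

```text
time_s: 19.52
tool_pos: [0.5885, -0.0024, 0.1212]
tool_rot: [179.9, 0.0, 87.3]
force: [-3.0, -0.6, 8.1]
grip_width: 0.0655
```

```bash
python3 st.py
```

```text
shift cm [-0.14 -0.05  0.32] pos [ 0.5885 -0.0024  0.1212] rot [1.7987e+02 3.0000e-02 8.7340e+01] q [ 39.6  22.5 -51.1  98.1  18.7  68.3 -19. ] f [-3.02 -0.64  8.08] w 0.0655 t 19.52
turn [0.13 0.03 0.  ]
mz [-0.12  0.86  0.1 ]
```

>>> {"fn": "servo_tool", "kwargs": {"plan": [[0, [0, -0.1, 0.1], [0, 0, 2]], [0, [0, -0.05, 0.05], [0, 0, 2]], [0, [0, 0, 0.05], [0, 0, 2]]]}}

```text
time_s: 19.77
tool_pos: [0.5886, -0.0008, 0.1215]
tool_rot: [179.6, 0.1, 81.8]
force: [-2.0, 0.3, 1.6]
grip_width: 0.0646
```

```bash
python3 st.py
```

```text
shift cm [-0.3  -0.02  0.35] pos [ 0.5886 -0.0008  0.1215] rot [1.796e+02 8.000e-02 8.182e+01] q [ 38.7  21.9 -50.1  98.3  18.2  67.9 -24.3] f [-2.02  0.3   1.62] w 0.0646 t 19.77
turn [0.4  0.08 0.  ]
mz [0.32 0.23 1.5 ]
```

```bash
python3 - <<'E'
from m import *
s=cam("side");red=lambda b,g,r:(r>g+40)&(r>b+40)
for p,q in bl(s,'',red,(270,150,360,250),2):print('side red',p.round(2),q)
E
```

```text
shift cm [-0.3  -0.05 -6.85] pos [ 0.5886 -0.0008  0.1215] rot [1.796e+02 8.000e-02 8.182e+01] q [ 38.7  21.9 -50.1  98.3  18.2  67.9 -24.3] f [-2.02  0.3   1.62] w 0.0646 t 19.77
turn [  0.37   0.17 -28.18]
side red [298.98 209.47] [297 202   5  17  53]
side red [297.95 226.1 ] [295 224   7   5  20]
```

>>> {"fn": "servo_tool", "kwargs": {"plan": [[0, [-0.2, 0, 0.3], [0.3, 0, 1]], [0, [0, 0, 0.1], [0, 0, 2]]]}}

```text
time_s: 19.98
tool_pos: [0.5888, -0.0008, 0.1211]
tool_rot: [179.8, 0.2, 79.2]
force: [-1.4, -0.2, -1.0]
grip_width: 0.0643
```

```bash
python3 st.py;python3 - <<'E'
from m import *
s=cam("side");red=lambda b,g,r:(r>g+40)&(r>b+40)
for p,q in bl(s,'',red,(270,150,360,250),2):print('side red',p.round(2),q)
E
```

```text
shift cm [-0.29 -0.02  0.31] pos [ 0.5888 -0.0008  0.1211] rot [1.7981e+02 1.7000e-01 7.9160e+01] q [ 38.2  22.  -49.5  98.1  18.1  68.1 -26.9] f [-1.37 -0.23 -1.  ] w 0.0643 t 19.98
turn [0.19 0.17 0.  ]
mz [-0.18  0.25  1.33]
shift cm [-0.31 -0.08 -6.89] pos [ 0.5888 -0.0008  0.1211] rot [1.7981e+02 1.7000e-01 7.9160e+01] q [ 38.2  22.  -49.5  98.1  18.1  68.1 -26.9] f [-1.37 -0.23 -1.  ] w 0.0643 t 19.98
turn [  0.14   0.22 -30.84]
side red [298.98 209.47] [297 202   5  17  53]
side red [297.95 226.1 ] [295 224   7   5  20]
```

>>> {"fn": "servo_tool", "kwargs": {"plan": [[0, [0, 0, 0], [0, 0, -2]], [0, [-0.25, -0.15, 0.2], [0.2, 0, -2]], [0, [0, -0.1, 0.2], [0, 0, 0]]]}}

```text
time_s: 20.28
tool_pos: [0.5885, -0.0009, 0.1207]
tool_rot: [179.7, 0.0, 83.2]
force: [-2.4, 0.8, 7.3]
grip_width: 0.0645
```

```bash
python3 st.py;python3 - <<'E'
from m import *
s=cam("side");red=lambda b,g,r:(r>g+40)&(r>b+40)
for p,q in bl(s,'',red,(270,150,360,250),2):print('side red',p.round(2),q)
E
```

```text
shift cm [-0.28 -0.02  0.27] pos [ 0.5885 -0.0009  0.1207] rot [1.7969e+02 2.0000e-02 8.3230e+01] q [ 38.9  22.1 -50.3  98.3  18.3  67.9 -23. ] f [-2.44  0.81  7.28] w 0.0645 t 20.28
turn [0.31 0.02 0.  ]
mz [ 0.06  0.59 -0.  ]
shift cm [-0.28 -0.06 -6.93] pos [ 0.5885 -0.0009  0.1207] rot [1.7969e+02 2.0000e-02 8.3230e+01] q [ 38.9  22.1 -50.3  98.3  18.3  67.9 -23. ] f [-2.44  0.81  7.28] w 0.0645 t 20.28
turn [  0.3    0.1  -26.77]
side red [300.08 210.22] [299 203   4  16  50]
side red [297.95 226.1 ] [295 224   7   5  20]
```

>>> {"fn": "servo_tool", "kwargs": {"plan": [[0, [-0.2, -0.2, 0.15], [0.2, 0, 0]], [0, [-0.1, -0.2, 0.1], [0, 0, 2]], [0, [-0.1, -0.2, 0.1], [0, 0, 2]], [0, [0, -0.1, 0.1], [0, 0, 1.5]]]}}

```text
time_s: 20.67
tool_pos: [0.5884, -0.0013, 0.1215]
tool_rot: [179.0, -0.4, 77.8]
force: [-0.1, 1.6, 3.7]
grip_width: 0.0643
```

```bash
python3 st.py;python3 - <<'E'
from m import *
s=cam("side");red=lambda b,g,r:(r>g+40)&(r>b+40)
for p,q in bl(s,'',red,(270,150,360,250),2):print('side red',p.round(2),q)
E
```

```text
shift cm [-0.25  0.01  0.34] pos [ 0.5884 -0.0013  0.1215] rot [178.97  -0.39  77.76] q [ 38.9  21.1 -49.6  99.   17.4  66.8 -27.7] f [-0.11  1.65  3.73] w 0.0643 t 20.67
turn [ 1.03 -0.39 -0.  ]
mz [0.19 0.02 1.16]
shift cm [-0.19  0.05 -6.86] pos [ 0.5884 -0.0013  0.1215] rot [178.97  -0.39  77.76] q [ 38.9  21.1 -49.6  99.   17.4  66.8 -27.7] f [-0.11  1.65  3.73] w 0.0643 t 20.67
turn [  1.11  -0.09 -32.25]
side red [299.83 209.54] [298 202   5  17  46]
side red [297.95 226.1 ] [295 224   7   5  20]
```

>>> {"fn": "servo_tool", "kwargs": {"plan": [[0, [-0.1, 0, 0.1], [1, -0.3, 1.5]], [1, [0, 0, 0], [0, 0, 0]], [1, [0, 0, 0], [0, 0, 0]], [1, [0, 0, 0], [0, 0, 0]], [1, [0, 0, 0], [0, 0, 0]], [1, [0, 0, 0], [0, 0, 0]], [1, [0, 0, -1], [0, 0, 0]], [1, [0, 0, -2], [0, 0, 0]], [1, [0, 0, -2.5], [0, 0, 0]], [1, [0, 0, -2.5], [0, 0, 0]], [1, [0, 0, -2.5], [0, 0, 0]], [1, [0, 0, -2.5], [0, 0, 0]], [1, [0, 0, 0], [0, 0, 0]]]}}

```text
time_s: 21.8
tool_pos: [0.5844, -0.0045, 0.2551]
tool_rot: [-179.5, -0.0, 76.0]
force: [-0.1, -0.1, 0.5]
grip_width: 0.0872
```

```bash
python3 st.py;python3 - <<'E'
from m import *
go([.584,-.302,.24],90)
s=cam("side");red=lambda b,g,r:(r>g+40)&(r>b+40)
for p,q in bl(s,'',red,(270,150,360,250),2):print('side red',p.round(2),q)
E
```

```text
shift cm [ 0.16  0.45 13.71] pos [ 0.5844 -0.0045  0.2551] rot [-1.7949e+02 -1.0000e-02  7.6030e+01] q [ 40.5  16.  -51.2  88.2  12.3  82.3 -25.4] f [-0.12 -0.1   0.53] w 0.0872 t 21.8
turn [-0.51 -0.01  0.  ]
mz [-0.01 -0.16  0.01]
shift cm [0.16 0.31 6.51] pos [ 0.5844 -0.0045  0.2551] rot [-1.7949e+02 -1.0000e-02  7.6030e+01] q [ 40.5  16.  -51.2  88.2  12.3  82.3 -25.4] f [-0.12 -0.1   0.53] w 0.0872 t 21.8
turn [ -0.49  -0.16 -33.97]
shift cm [-28.88   7.16   1.45] pos [ 0.5844 -0.0045  0.2551] rot [-1.7949e+02 -1.0000e-02  7.6030e+01] q [ 40.5  16.  -51.2  88.2  12.3  82.3 -25.4] f [-0.12 -0.1   0.53] w 0.0872 t 21.8
turn [ -0.5   -0.07 -13.97]
side red [299.57 209.23] [298 201   4  17  47]
side red [297.95 226.1 ] [295 224   7   5  20]
```

```bash
python3 - <<'E'
from m import *
s=cam("side");c=cam("wrist");C=np.array([.5876,-.0035])
for a in(83,85,87,89,91,93,95):
    u=np.array([np.cos(np.radians(a)),np.sin(np.radians(a))])
    print(a,[np.round(proj(s,[*(C+.033*u),z]),1) for z in(.12,.135,.15)],np.round(proj(s,[*(C+.0355*u),.101]),1), 'wrist',np.round(proj(c,[*(C+.033*u),.15]),1),np.round(proj(c,[*(C-.033*u),.15]),1))
red=lambda b,g,r:(r>g+40)&(r>b+40)
for p,q in bl(c,'',red,(100,50,560,330),5):print('wrist red',p.round(1),q,onz(c,*p,.15).round(4))
im=c['image'];cv2.imwrite('pics/w5.png',cv2.resize(im[170:290,230:390],(800,600),interpolation=2))
E
```

```text
shift cm [0.2  0.39 6.3 ] pos [ 0.5836 -0.0046  0.2531] rot [-1.7937e+02  3.0000e-02  7.6030e+01] q [ 40.5  16.1 -51.2  88.4  12.3  82.2 -25.4] f [ 0.31 -0.57  0.65] w 0.0867 t 21.85
turn [ -0.62  -0.16 -33.97]
83 [array([298. , 215.7]), array([297.7, 208.5]), array([297.5, 201.3])] [297.2 225.1] wrist [319.5 197.9] [329.2 278.8]
85 [array([298.3, 216. ]), array([298.1, 208.8]), array([297.9, 201.5])] [297.6 225.3] wrist [318.  198.1] [330.7 278.7]
87 [array([298.7, 216.2]), array([298.5, 209. ]), array([298.2, 201.7])] [298.  225.6] wrist [316.4 198.4] [332.1 278.4]
89 [array([299.1, 216.4]), array([298.9, 209.2]), array([298.6, 201.9])] [298.4 225.8] wrist [314.9 198.7] [333.5 278.2]
91 [array([299.5, 216.6]), array([299.3, 209.4]), array([299.1, 202.1])] [298.8 226.1] wrist [313.4 199.1] [334.9 277.9]
93 [array([300. , 216.8]), array([299.7, 209.6]), array([299.5, 202.3])] [299.3 226.3] wrist [312.  199.5] [336.3 277.5]
95 [array([300.4, 217. ]), array([300.2, 209.8]), array([299.9, 202.5])] [299.8 226.5] wrist [310.5 200. ] [337.7 277.1]
wrist red [315.8 191.3] [309 178  14  28 239] [0.5901 0.0347 0.15  ]
wrist red [334.8 275.2] [331 272   9   8  51] [ 0.5886 -0.0342  0.15  ]
```

View pics/w5.png

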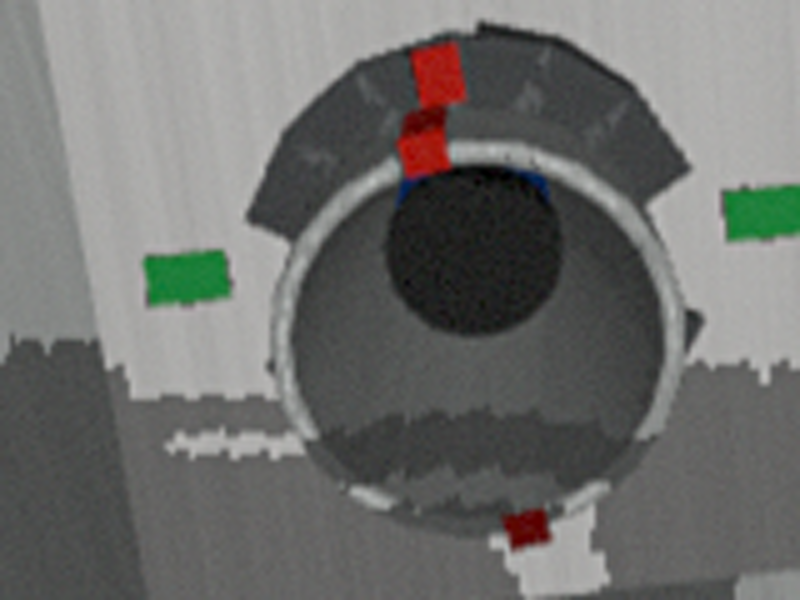

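>>> {"fn": "servo_tool", "kwargs": {"plan": [[1, [-2.9, 0.75, 0], [-0.5, 0, 0]], [1, [-2.9, 0.75, 0], [0, 0, 0]], [1, [-2.9, 0.75, 0], [0, 0, 0]], [1, [-2.9, 0.75, 0], [0, 0, 0]], [1, [-2.9, 0.75, 0], [0, 0, 0]], [1, [-2.9, 0.75, 0], [0, 0, 0]], [1, [-2.9, 0.75, 0], [0, 0, 0]], [1, [-2.9, 0.75, 0], [0, 0, 0]], [1, [-2.9, 0.75, 0], [0, 0, 0]], [1, [-2.2, 0.5, 0], [0, 0, 0]], [1, [0, 0, 0], [0, 0, 0]], [1, [0, 0, 0], [0, 0, 0]]]}}

```text
time_s: 22.95
tool_pos: [0.5735, -0.3069, 0.2269]
tool_rot: [-177.7, -0.1, 76.4]
force: [0.8, 1.6, 0.3]
grip_width: 0.0873
```

```bash
cat > cone.py <<'E'
from m import *
go([.582,-.301,.085],76)
c=cam("wrist");s=cam("side");t=cam("top")
blue=lambda b,g,r:(b>r+40)&(b>g+25)
for p,q in bl(c,'',blue,(100,20,500,400),300):
    b,g,r=[c['image'][...,i].astype(int) for i in range(3)];m=blue(b,g,r).astype(np.uint8);k=np.zeros_like(m)
    x,y,w,h=q[:4];k[y:y+h,x:x+w]=m[y:y+h,x:x+w]
    # bright rim ring only
    br=k*((b>120)&(b>g+60)).astype(np.uint8);P=np.array([onz(c,u,v,.125)[:2] for v,u in np.argwhere(k>0)])
    print('blue',p.round(1),q,'wbox',P.min(0).round(4),P.max(0).round(4),b[k>0].max(),np.percentile(b[k>0],[20,50,80,95]))
    br=k*(b>np.percentile(b[k>0],85)).astype(np.uint8)
    H=cv2.convexHull(np.argwhere(br>0)[:,::-1].astype(np.int32));Q=np.array([onz(c,*v[0],.125)[:2] for v in H]);print('ring',cv2.minEnclosingCircle(Q.astype(np.float32)))
for q,cc in((s,'side'),(t,'top')):
    box=(395,150,435,200) if cc=='side' else (455,200,500,245)
    for p,st in bl(q,'',blue,box,20):print(cc,p.round(1),st)
E
python3 cone.py
```

```text
shift cm [29.81 -5.62  3.99] pos [ 0.5735 -0.3069  0.2269] rot [-1.7766e+02 -1.3000e-01  7.6440e+01] q [ 56.3  25.5 -42.4  79.2  17.   84.1   0.7] f [0.81 1.59 0.27] w 0.0873 t 22.95
turn [ -2.24  -0.81 -33.55]
shift cm [ 0.74  1.27 14.15] pos [ 0.5735 -0.3069  0.2269] rot [-1.7766e+02 -1.3000e-01  7.6440e+01] q [ 56.3  25.5 -42.4  79.2  17.   84.1   0.7] f [0.81 1.59 0.27] w 0.0873 t 22.95
turn [-2.34 -0.12  0.45]
blue [337.4 235.9] [ 303  193   70   78 2499] wbox [ 0.5586 -0.3321] [ 0.613  -0.2703] 168 [ 70.  83. 131. 157.]
ring ((0.5860104560852051, -0.3049711287021637), 0.026883581653237343)
blue [380.9 322.7] [ 357  305   52   34 1452] wbox [ 0.5831 -0.4046] [ 0.6249 -0.3659] 137 [80.   86.   89.   96.45]
ring ((0.6081229448318481, -0.38516712188720703), 0.02441474050283432)
blue [471.4 322.8] [445 311  45  28 730] wbox [ 0.6578 -0.4179] [ 0.6921 -0.3862] 127 [ 85.  88.  91. 104.]
ring ((0.6732988953590393, -0.4015839099884033), 0.020685026422142982)
blue [396. 386.] [ 351  371   97   29 2282] wbox [ 0.565  -0.4734] [ 0.6485 -0.4286] 159 [128.2 148.  150.  152. ]
ring ((0.6170505881309509, -0.4541899859905243), 0.036083951592445374)
side [416.4 168.3] [ 395  150   40   42 1423]
top [473.6 221.4] [462 208  27  29 289]
```

>>> {"fn": "servo_tool", "kwargs": {"plan": [[1, [0.55, 1.05, 0], [-2.2, 0, 0]], [1, [0, 0, 0], [0, 0, 0]], [1, [0, 0, 2], [0, 0, 0]], [1, [0, 0, 2], [0, 0, 0]], [1, [0, 0, 2], [0, 0, 0]], [1, [0, 0, 0], [0, 0, 0]]]}}

```text
time_s: 23.6
tool_pos: [0.5884, -0.2918, 0.169]
tool_rot: [179.9, -0.1, 77.4]
force: [-0.2, 0.2, -0.2]
grip_width: 0.0872
```

```bash
python3 - <<'E'
from m import *
go([.585,-.304,.086],76)
E
python3 cone.py | grep -A1 "blue" | head -3
```

```text
shift cm [28.12 -6.38 -2.06] pos [ 0.5884 -0.2918  0.169 ] rot [ 1.7992e+02 -9.0000e-02  7.7440e+01] q [ 55.8  26.4 -42.6  85.   18.   75.5  -0.8] f [-0.23  0.2  -0.23] w 0.0872 t 23.6
turn [  0.1   -0.07 -32.56]
shift cm [-1.28 -0.08  8.3 ] pos [ 0.5884 -0.2918  0.169 ] rot [ 1.7992e+02 -9.0000e-02  7.7440e+01] q [ 55.8  26.4 -42.6  85.   18.   75.5  -0.8] f [-0.23  0.2  -0.23] w 0.0872 t 23.6
turn [ 0.08 -0.09  1.44]
blue [317.4 282.4] [ 275  230   86   98 4813] wbox [ 0.5589 -0.3314] [ 0.613 -0.265] 165 [ 67.  76.  87. 149.]
ring ((0.5880012512207031, -0.2983812391757965), 0.03317633271217346)
blue [390.5 386.1] [ 339  371  108   29 2556] wbox [ 0.5825 -0.4071] [ 0.6566 -0.3687] 93 [83. 86. 88. 90.]
```

>>> {"fn": "servo_tool", "kwargs": {"plan": [[1, [-1.2, 0, 0], [0, 0, 0]], [1, [0, 0, 0.8], [0, 0, 0]], [1, [0, 0, 1.5], [0, 0, 0]], [1, [0, 0, 1.8], [0, 0, 0]], [1, [0, 0, 1.8], [0, 0, 0]], [1, [0, 0, 1.8], [0, 0, 0]], [1, [0, 0, 0], [0, 0, 0]]]}}

```text
time_s: 24.33
tool_pos: [0.5922, -0.3098, 0.0979]
tool_rot: [178.9, 0.2, 77.2]
force: [-1.4, 0.3, -0.7]
grip_width: 0.0869
```

```bash
python3 - <<'E'
from m import *
go([.586,-.3034,.087],77)
E
```

```text
shift cm [29.72 -7.09 -9.47] pos [ 0.5922 -0.3098  0.0979] rot [178.89   0.25  77.22] q [ 55.7  30.1 -40.8  88.6  20.9  67.9  -1.6] f [-1.45  0.27 -0.72] w 0.0869 t 24.33
turn [  1.     0.56 -32.78]
shift cm [ 0.49 -0.77  1.08] pos [ 0.5922 -0.3098  0.0979] rot [178.89   0.25  77.22] q [ 55.7  30.1 -40.8  88.6  20.9  67.9  -1.6] f [-1.45  0.27 -0.72] w 0.0869 t 24.33
turn [1.11 0.25 0.22]
```

>>> {"fn": "servo_tool", "kwargs": {"plan": [[1, [0.45, -0.75, 0.7], [1.1, 0.2, 0]], [1, [0, 0, 0], [0, 0, 0]], [1, [0, 0, 0.4], [0, 0, 0]], [1, [0, 0, 0], [0, 0, 0]]]}}

```text
time_s: 24.67
tool_pos: [0.5851, -0.3034, 0.0858]
tool_rot: [-179.9, -0.0, 77.2]
force: [0.1, -0.6, -0.4]
grip_width: 0.0872
```

```bash
python3 - <<'E'
from m import *
go([.586,-.3034,.087],77)
E
```

```text
shift cm [ 29.29  -6.48 -10.4 ] pos [ 0.5851 -0.3034  0.0858] rot [-179.86   -0.     77.19] q [ 55.4  30.7 -40.6  89.4  21.   67.9  -2.1] f [ 0.1  -0.65 -0.37] w 0.0872 t 24.67
turn [ -0.14  -0.05 -32.81]
shift cm [ 0.02  0.08 -0.12] pos [ 0.5851 -0.3034  0.0858] rot [-179.86   -0.     77.19] q [ 55.4  30.7 -40.6  89.4  21.   67.9  -2.1] f [ 0.1  -0.65 -0.37] w 0.0872 t 24.67
turn [-0.14 -0.    0.19]
```

>>> {"fn": "servo_tool", "kwargs": {"plan": [[0, [0, 0, 0], [0, 0, 0]], [0, [0, 0, 0], [0, 0, 0]], [0, [0, 0, 0], [0, 0, 0]], [0, [0, 0, 0], [0, 0, 0]], [0, [0, 0, 0], [0, 0, 0]], [0, [0, 0, 0], [0, 0, 0]], [0, [0, 0, 0], [0, 0, 0]], [0, [0, 0, 0], [0, 0, 0]]], "force": 20}}

```text
time_s: 25.33
tool_pos: [0.5872, -0.3042, 0.0892]
tool_rot: [179.8, 0.1, 77.2]
force: [0.1, 0.8, -0.4]
grip_width: 0.0547
```

>>> {"fn": "servo_tool", "kwargs": {"plan": [[0, [0, 0, -1], [0, 0, 0]], [0, [0, 0, -2], [0, 0, 0]], [0, [0, 0, -2.5], [0, 0, 0]], [0, [0, 0, -2.5], [0, 0, 0]], [0, [0, 0, -2.5], [0, 0, 0]], [0, [0, 0, -2.5], [0, 0, 0]], [0, [0, 0, -2.5], [0, 0, 0]], [0, [0, 0, -2.5], [0, 0, 0]], [0, [0, 0, -1.5], [0, 0, 0]], [0, [0, 0, 0], [0, 0, 0]]]}}

```text
time_s: 26.17
tool_pos: [0.5846, -0.3021, 0.2959]
tool_rot: [-179.9, -0.0, 77.3]
force: [-0.4, -0.1, 0.6]
grip_width: 0.0547
```

```bash
python3 - <<'E'
from h import *
go([.5872,-.003,.27],77)
E
```

```text
shift cm [29.23 -6.33  2.62] pos [ 0.5846 -0.3021  0.2959] rot [-1.799e+02 -3.000e-02  7.728e+01] q [ 55.9  23.5 -43.5  73.8  15.9  88.9   1.9] f [-0.39 -0.08  0.63] w 0.0547 t 26.17
turn [-0.1  -0.03  0.28]
```

>>> {"fn": "servo_tool", "kwargs": {"plan": [[0, [2.9, -0.65, 0], [0, 0, 0]], [0, [2.9, -0.65, 0], [0, 0, 0]], [0, [2.9, -0.65, 0], [0, 0, 0]], [0, [2.9, -0.65, 0], [0, 0, 0]], [0, [2.9, -0.65, 0], [0, 0, 0]], [0, [2.9, -0.65, 0], [0, 0, 0]], [0, [2.9, -0.65, 0], [0, 0, 0]], [0, [2.9, -0.65, 0], [0, 0, 0]], [0, [2.9, -0.65, 0], [0, 0, 0]], [0, [2.5, -0.5, 0], [0, 0, 0]], [0, [0, 0, 0], [0, 0, 0]], [0, [0, 0, 0], [0, 0, 0]]]}}

```text
time_s: 27.17
tool_pos: [0.581, 0.0022, 0.2878]
tool_rot: [-179.4, 0.2, 77.1]
force: [-0.1, -0.0, -1.5]
grip_width: 0.055
```

```bash
cat > in.py <<'E'
from m import *
go([.5872,-.003,.27],77)
c=cam("wrist");o=env.get_obs();zt=o['tool_pos'][2]-.0892+.125;print('zt',zt)
blue=lambda b,g,r:(b>r+40)&(b>g+25)
b,g,r=[c['image'][...,i].astype(int) for i in range(3)];m=blue(b,g,r)
m[:150]=0;m[:,:180]=0;m[:,460:]=0;yx=np.argwhere(m)
for v in (300,310,318,326,334): 
    u=np.where(m[v])[0]
    if len(u):print(v,u.min(),u.max(),end='; ')
k=np.where(m.any(1))[0];print('rows',k.min(),k.max())
red=lambda b,g,r:(r>g+40)&(r>b+40)
for p,q in bl(c,'',red,(150,50,500,330),5):print('wrist red',p.round(1),q,onz(c,*p,.15).round(4))
E
python3 in.py
```

```text
shift cm [-0.39  0.82  9.77] pos [0.581  0.0022 0.2878] rot [-1.7944e+02  1.5000e-01  7.7070e+01] q [ 40.2  14.9 -51.8  85.5  11.6  85.8 -24.5] f [-0.09 -0.   -1.48] w 0.055 t 27.17
turn [-5.900e-01 -1.000e-02 -3.293e+01]
shift cm [-0.36  0.73  1.77] pos [0.581  0.0022 0.2878] rot [-1.7944e+02  1.5000e-01  7.7070e+01] q [ 40.2  14.9 -51.8  85.5  11.6  85.8 -24.5] f [-0.09 -0.   -1.48] w 0.055 t 27.17
turn [-0.56  0.15  0.07]
zt 0.3236206270316904
300 262 370; 310 259 374; 318 257 377; 326 255 379; 334 253 381; rows 203 400
wrist red [319.8 191.5] [314 180  12  24 196] [0.5897 0.0349 0.15  ]
```

>>> {"fn": "servo_tool", "kwargs": {"plan": [[0, [-0.35, 0.7, 0], [-0.5, 0.1, 0]], [0, [0, 0, 0], [0, 0, 0]], [0, [0, 0, 1.5], [0, 0, 0]], [0, [0, 0, 1.5], [0, 0, 0]], [0, [0, 0, 0], [0, 0, 0]]]}}

```text
time_s: 27.63
tool_pos: [0.5884, -0.0101, 0.2561]
tool_rot: [180.0, 0.1, 76.5]
force: [-0.6, 0.0, -1.0]
grip_width: 0.0548
```

```bash
python3 - <<'E'
from h import *
go([.5872,-.003,.19],77)
E
```

```text
shift cm [ 0.67 -0.29  6.61] pos [ 0.5884 -0.0101  0.2561] rot [1.7998e+02 9.0000e-02 7.6530e+01] q [ 40.7  16.1 -51.1  88.   12.7  82.  -24.5] f [-0.58  0.01 -1.04] w 0.0548 t 27.63
turn [ 0.01  0.09 -0.47]
```

>>> {"fn": "servo_tool", "kwargs": {"plan": [[0, [0.6, -0.2, 0], [0, 0, 0]], [0, [0, 0, 0], [0, 0, 0]], [0, [0, 0, 1.2], [0, 0, 0]], [0, [0, 0, 1.2], [0, 0, 0]], [0, [0, 0, 0], [0, 0, 0]]]}}

```text
time_s: 28.05
tool_pos: [0.5892, -0.0073, 0.2317]
tool_rot: [179.9, 0.1, 76.2]
force: [-1.5, 0.1, -1.9]
grip_width: 0.0547
```

```bash
python3 - <<'E'
from h import *
go([.5872,-.003,.19],77)
E
```

```text
shift cm [ 0.38 -0.3   4.17] pos [ 0.5892 -0.0073  0.2317] rot [1.7987e+02 9.0000e-02 7.6160e+01] q [ 40.3  16.8 -50.9  90.1  13.3  79.3 -25.7] f [-1.48  0.12 -1.86] w 0.0547 t 28.05
turn [ 0.13  0.09 -0.84]
```

>>> {"fn": "servo_tool", "kwargs": {"plan": [[0, [0.4, -0.25, 0.3], [0, 0, 0]], [0, [0.1, 0, 1], [0, 0, 0]], [0, [0.1, 0, 1], [0, 0, 0]], [0, [0.1, 0, 0.8], [0, 0, 0]], [0, [0, 0, 0], [0, 0, 0]]]}}

```text
time_s: 28.47
tool_pos: [0.588, 0.0012, 0.197]
tool_rot: [179.9, 0.1, 76.2]
force: [-0.8, -0.2, -0.7]
grip_width: 0.0546
```

```bash
python3 - <<'E'
from h import *
go([.5872,-.003,.19],77)
E
```

```text
shift cm [-0.42  0.02  0.7 ] pos [0.588  0.0012 0.197 ] rot [1.799e+02 1.000e-01 7.620e+01] q [ 39.3  18.  -50.7  93.   14.4  75.7 -27.3] f [-0.83 -0.21 -0.67] w 0.0546 t 28.47
turn [ 0.1  0.1 -0.8]
```

>>> {"fn": "servo_tool", "kwargs": {"plan": [[0, [-0.35, 0, 0.4], [0, 0, 0]], [0, [0, 0, 0.4], [0, 0, 0]], [0, [0, 0, 0.3], [0, 0, 0]], [0, [0, 0, 0], [0, 0, 0]]]}}

```text
time_s: 28.8
tool_pos: [0.5869, -0.0026, 0.1843]
tool_rot: [179.9, 0.1, 76.2]
force: [-1.2, 0.3, -0.3]
grip_width: 0.0547
```

```bash
cat > rim.py <<'E'
from m import *
s=cam("side");im=s['image'];b,g,r=[im[...,i].astype(int) for i in range(3)]
blue=((b>r+30)&(b>g+20))
go([.5872,-.003,.165],77)
for u in range(304,322,3):
    v=np.where(blue[150:230,u])[0]+150;print(u,'blue rows',(v.min(),v.max()) if len(v) else None,end='; ')
A=proj(s,[.57,.014,.15]);print('\nfront rim px',np.round(proj(s,[.5868-.0225*.99,-.002+.0225*1.0,.15]),1))
# cone collar front bottom edge height
for u in(306,309,312,315):
    v=np.where(blue[150:230,u])[0]+150
    if len(v):
        # intersect ray with vertical plane through axis front of collar (toward camera)
        d=ray(s,u,v.max()+.5);n=s['o'][:2]-np.array([.587,-.0025]);n/=np.linalg.norm(n);P0=np.array([.587,-.0025])+.0275*n
        t=((P0-s['o'][:2])@n)/(d[:2]@n);print(u,'collar low edge z',(s['o']+t*d).round(4))
cv2.imwrite('pics/r.png',cv2.resize(im[150:250,270:360],(720,800),interpolation=2)[:600])
E
python3 rim.py
```

```text
shift cm [-0.08  0.05 -0.57] pos [ 0.5869 -0.0026  0.1843] rot [1.7995e+02 1.0000e-01 7.6220e+01] q [ 39.5  18.4 -50.4  94.1  14.8  74.4 -27.2] f [-1.15  0.34 -0.3 ] w 0.0547 t 28.8
turn [ 2.000e-02  1.200e-01 -3.378e+01]
shift cm [-0.04  0.02  1.96] pos [ 0.5871 -0.0025  0.1846] rot [1.7993e+02 9.0000e-02 7.6220e+01] q [ 39.5  18.4 -50.4  94.   14.8  74.4 -27.2] f [-0.44  0.61 -0.74] w 0.055 t 28.85
turn [ 0.07  0.1  -0.78]
304 blue rows (np.int64(158), np.int64(192)); 307 blue rows (np.int64(157), np.int64(193)); 310 blue rows (np.int64(158), np.int64(193)); 313 blue rows (np.int64(157), np.int64(194)); 316 blue rows (np.int64(188), np.int64(193)); 319 blue rows (np.int64(188), np.int64(193)); 
front rim px [311.  204.6]
306 collar low edge z [0.5737 0.0238 0.1701]
309 collar low edge z [0.5701 0.0198 0.17  ]
312 collar low edge z [0.5665 0.0159 0.1679]
315 collar low edge z [0.5629 0.0119 0.1678]
```

>>> {"fn": "servo_tool", "kwargs": {"plan": [[0, [0, 0, 0.4], [0, 0, 0]], [0, [0, 0, 0.3], [0, 0, 0]], [0, [0, 0, 0.3], [0, 0, 0]], [0, [0, 0, 0], [0, 0, 0]]]}}

```text
time_s: 29.18
tool_pos: [0.5879, -0.0024, 0.1754]
tool_rot: [179.8, 0.1, 76.2]
force: [0.6, 0.2, -0.4]
grip_width: 0.0548
```

```bash
python3 rim.py
```

```text
shift cm [-0.12 -0.04 -1.46] pos [ 0.5879 -0.0024  0.1754] rot [1.798e+02 8.000e-02 7.620e+01] q [ 39.3  18.9 -50.3  94.7  15.2  73.4 -27.6] f [ 0.62  0.25 -0.38] w 0.0548 t 29.18
turn [  0.17   0.14 -33.8 ]
shift cm [-0.08 -0.06  1.05] pos [ 0.588  -0.0023  0.1755] rot [1.7979e+02 7.0000e-02 7.6210e+01] q [ 39.3  18.9 -50.3  94.7  15.2  73.4 -27.6] f [ 0.71 -0.29 -0.82] w 0.0548 t 29.23
turn [ 0.21  0.07 -0.79]
304 blue rows (np.int64(162), np.int64(197)); 307 blue rows (np.int64(162), np.int64(197)); 310 blue rows (np.int64(163), np.int64(198)); 313 blue rows (np.int64(162), np.int64(198)); 316 blue rows (np.int64(193), np.int64(198)); 319 blue rows (np.int64(193), np.int64(197)); 
front rim px [311.  204.6]
306 collar low edge z [0.5738 0.024  0.1621]
309 collar low edge z [0.5702 0.02   0.16  ]
312 collar low edge z [0.5666 0.016  0.1599]
315 collar low edge z [0.563  0.0119 0.1598]
```

>>> {"fn": "servo_tool", "kwargs": {"plan": [[0, [0, 0, 0.3], [0.1, 0, 0]], [0, [0, 0, 0.2], [0, 0, 0]], [0, [0, 0, 0], [0, 0, 0]]]}}

```text
time_s: 29.48
tool_pos: [0.5884, -0.0022, 0.171]
tool_rot: [179.8, 0.1, 76.2]
force: [0.2, -0.2, -1.9]
grip_width: 0.0545
```

```bash
python3 rim.py
```

```text
shift cm [-0.15 -0.08 -1.9 ] pos [ 0.5884 -0.0022  0.171 ] rot [1.7984e+02 7.0000e-02 7.6210e+01] q [ 39.2  19.2 -50.2  94.9  15.4  73.  -27.8] f [ 0.18 -0.25 -1.92] w 0.0545 t 29.48
turn [  0.13   0.12 -33.79]
shift cm [-0.1 -0.1  0.6] pos [ 0.5884 -0.0022  0.171 ] rot [1.7984e+02 7.0000e-02 7.6210e+01] q [ 39.2  19.2 -50.2  94.9  15.4  73.  -27.7] f [-0.06 -0.14 -0.27] w 0.0547 t 29.53
turn [ 0.16  0.07 -0.79]
304 blue rows (np.int64(164), np.int64(199)); 307 blue rows (np.int64(164), np.int64(200)); 310 blue rows (np.int64(165), np.int64(200)); 313 blue rows (np.int64(165), np.int64(200)); 316 blue rows (np.int64(196), np.int64(200)); 319 blue rows (np.int64(195), np.int64(199)); 
front rim px [311.  204.6]
306 collar low edge z [0.5739 0.024  0.1581]
309 collar low edge z [0.5703 0.0201 0.156 ]
312 collar low edge z [0.5667 0.016  0.1559]
315 collar low edge z [0.563  0.012  0.1557]
```

```bash
python3 - <<'E'
from m import *
s=cam("side");im=s['image']
for u in(308,311,314):print(u,[tuple(int(k) for k in im[v,u]) for v in range(196,212)])
print(env.get_obs()['force'])
cv2.imwrite('pics/r2.png',cv2.resize(im[150:250,270:370],(600,600),interpolation=2))
E
```

```text
shift cm [-0.15 -0.08 -1.9 ] pos [ 0.5884 -0.0022  0.171 ] rot [1.7984e+02 7.0000e-02 7.6210e+01] q [ 39.2  19.2 -50.2  94.9  15.4  73.  -27.7] f [-0.06 -0.14 -0.27] w 0.0547 t 29.53
turn [  0.14   0.12 -33.79]
308 [(125, 69, 36), (125, 67, 34), (125, 67, 35), (125, 72, 42), (134, 100, 84), (141, 136, 133), (143, 149, 150), (146, 152, 154), (167, 171, 170), (156, 158, 156), (128, 130, 127), (123, 125, 122), (125, 127, 124), (126, 127, 124), (126, 127, 124), (125, 127, 123)]
311 [(122, 66, 34), (122, 66, 34), (122, 66, 34), (123, 68, 39), (129, 92, 73), (138, 131, 129), (143, 148, 150), (145, 151, 153), (153, 158, 158), (154, 156, 154), (137, 139, 135), (125, 127, 123), (123, 124, 121), (123, 125, 122), (124, 125, 122), (123, 124, 122)]
314 [(114, 62, 31), (115, 63, 32), (116, 63, 33), (118, 68, 40), (132, 98, 81), (141, 135, 132), (144, 150, 152), (146, 151, 154), (155, 160, 160), (150, 153, 151), (131, 133, 130), (122, 124, 121), (119, 122, 119), (118, 120, 116), (119, 120, 116), (119, 121, 118)]
[-0.39354302  1.19013691 -0.50691825]
```

>>> {"fn": "servo_tool", "kwargs": {"plan": [[0, [0, 0, 0.25], [0.1, 0, 0]], [0, [0, 0, 0.2], [0, 0, 0]]]}}

```text
time_s: 29.75
tool_pos: [0.5886, -0.0022, 0.1669]
tool_rot: [179.9, 0.1, 76.2]
force: [-0.7, -0.2, 1.3]
grip_width: 0.0546
```

```bash
cat > e.py <<'E'
from h import *
o=env.get_obs();print(o['tool_pos'].round(4),o['tool_rot'].round(2),o['force'].round(2),o['time_s'])
s=cam("side");im=s['image'].astype(int)
for u in range(305,318,3):
    d=im[185:215,u,0]-im[185:215,u,2];k=np.where(d>45)[0].max();f=(d[k]-45)/(d[k]-d[k+1]);g=im[185:215,u,1];print(u,'blue edge %.2f'%(185+k+f),'rim',185+g[14:24].argmax()+14,g[14:24])
n=s['o'][:2]-np.array([.587,-.0025]);n/=np.linalg.norm(n);c=np.array([.587,-.0025])
print('want edge',proj(s,[*(c+.0275*n),.15])[1],'rim in/out',proj(s,[*(c+.029*n),.15])[1],proj(s,[*(c+.0325*n),.15])[1])
E
python3 e.py
```

```text
[ 0.5886 -0.0022  0.1669] [1.7991e+02 7.0000e-02 7.6200e+01] [-0.72 -0.18  1.27] 29.75
305 blue edge 201.46 rim 204 [ 69  70  86 125 147 165 152 131 128 129]
308 blue edge 201.67 rim 204 [ 67  68  78 129 151 163 151 129 125 126]
311 blue edge 202.23 rim 204 [ 66  66  71 101 137 156 156 139 126 125]
314 blue edge 202.17 rim 204 [ 62  62  66  91 135 166 159 134 124 122]
317 blue edge 201.76 rim 203 [ 60  61  67 100 133 130 118 118 118 118]
want edge 203.38892834855312 rim in/out 203.76600553645144 204.64955011117794
```

>>> {"fn": "servo_tool", "kwargs": {"plan": [[0, [0, 0, 0.2], [0, 0, 0]], [0, [0, 0, 0], [0, 0, 0]]]}}

```text
time_s: 29.97
tool_pos: [0.5886, -0.0023, 0.1643]
tool_rot: [179.9, 0.1, 76.2]
force: [0.4, -0.2, -1.1]
grip_width: 0.0548
```

```bash
python3 e.py
```

```text
[ 0.5886 -0.0023  0.1643] [1.7991e+02 7.0000e-02 7.6200e+01] [ 0.38 -0.21 -1.06] 29.9667
305 blue edge 202.61 rim 204 [ 69  69  69  79 127 163 151 130 128 129]
308 blue edge 203.22 rim 204 [ 68  68  68  71 105 150 149 129 124 126]
311 blue edge 203.34 rim 205 [ 66  65  66  67  87 153 163 141 127 125]
314 blue edge 203.35 rim 205 [ 61  64  63  62  79 137 149 133 124 122]
317 blue edge 203.00 rim 207 [ 49  60  61  66  92 109 116 117 118 118]
want edge 203.38892834855312 rim in/out 203.76600553645144 204.64955011117794
```

>>> {"fn": "servo_tool", "kwargs": {"plan": [[0.85, [0, 0, 0], [0, 0, 0]], [0.85, [0, 0, 0], [0, 0, 0]], [0.85, [0, 0, 0], [0, 0, 0]], [0.85, [0, 0, 0], [0, 0, 0]]]}}

```text
time_s: 30.35
tool_pos: [0.5887, -0.0022, 0.1639]
tool_rot: [179.9, 0.0, 76.2]
force: [-0.3, 0.1, -1.0]
grip_width: 0.0707
```

```bash
python3 e.py
```

```text
[ 0.5887 -0.0022  0.1639] [1.7991e+02 4.0000e-02 7.6210e+01] [-0.27  0.1  -1.03] 30.35
305 blue edge 203.00 rim 204 [ 69  69  68  73 104 155 151 131 129 129]
308 blue edge 203.44 rim 205 [ 68  68  68  69  85 143 147 129 125 126]
311 blue edge 203.57 rim 205 [ 66  65  66  66  78 132 151 139 127 125]
314 blue edge 203.58 rim 205 [ 63  63  63  64  72 115 137 132 124 123]
317 blue edge 203.52 rim 206 [ 39  44  55  61  68  99 114 118 118 118]
want edge 203.38892834855312 rim in/out 203.76600553645144 204.64955011117794
```

>>> {"fn": "servo_tool", "kwargs": {"plan": [[0.9, [0, 0, -0.5], [0, 0, 0]], [0.95, [0, 0, -1], [0, 0, 0]], [1, [0, 0, -2], [0, 0, 0]], [1, [0, 0, -2.5], [0, 0, 0]], [1, [0, 0, -2.5], [0, 0, 0]], [1, [0, 0, -2.5], [0, 0, 0]], [1, [0, 0, -2], [0, 0, 0]], [1, [-3, 0.7, 0], [0, 0, 0]], [1, [-3, 0.7, 0], [0, 0, 0]], [1, [-3, 0.7, 0], [0, 0, 0]], [1, [-3, 0.7, 0], [0, 0, 0]], [1, [-3, 0.7, 0], [0, 0, 0]], [1, [-3, 0.7, 0], [0, 0, 0]], [1, [0, 0, 0], [0, 0, 0]], [1, [0, 0, 0], [0, 0, 0]]]}}

```text
time_s: 31.65
tool_pos: [0.5891, -0.19, 0.3165]
tool_rot: [179.0, -0.0, 76.8]
force: [0.5, 1.1, 0.6]
grip_width: 0.0873
```

```bash
python3 e.py; python3 - <<'E'
from m import *
s=cam("side");t=cam("top");red=lambda b,g,r:(r>g+40)&(r>b+40)
for p,q in bl(t,'',red,(290,180,380,265),2):print('top red',p.round(1),q,onz(t,*p,.15).round(4))
for p,q in bl(s,'',red,(270,150,360,250),2):print('side red',p.round(1),q)
d=np.zeros((600,800,3),np.uint8)
d[:,:400]=cv2.resize(s['image'][150:270,270:350],(400,600),interpolation=2)
d[:300,400:]=cv2.resize(t['image'],(400,300),interpolation=3)
d[300:,400:]=cv2.resize(t['image'][190:256,290:378],(400,300),interpolation=2);cv2.imwrite('pics/end.png',d)
E
```

```text
[ 0.5891 -0.19    0.3165] [179.03  -0.    76.76] [0.55 1.09 0.58] 31.65
305 blue edge 202.88 rim 204 [ 65  64  64  69 104 158 151 125 123 122]
308 blue edge 203.42 rim 205 [ 63  64  64  64  79 136 141 122 119 121]
311 blue edge 203.52 rim 205 [ 62  63  61  62  73 125 144 132 120 119]
314 blue edge 203.46 rim 205 [ 59  60  60  60  72 123 138 126 117 116]
317 blue edge 203.17 rim 204 [ 57  57  58  58  80 149 145 118 113 113]
want edge 203.38892834855312 rim in/out 203.76600553645144 204.64955011117794
shift cm [18.26 -4.71 12.53] pos [ 0.5889 -0.1914  0.3163] rot [1.7902e+02 1.0000e-01 7.6670e+01] q [ 52.   17.5 -46.6  78.7  12.8  88.1  -6.8] f [ 0.23 -1.11 -0.75] w 0.0868 t 31.7
turn [  0.93   0.38 -33.32]
top red [316.5 217.9] [314 214   6   8  28] [0.5827 0.0313 0.15  ]
top red [349.2 215.3] [348 214   3   4   9] [ 0.5884 -0.0348  0.15  ]
top red [350.7 221.5] [349 220   4   4  14] [ 0.5757 -0.0378  0.15  ]
side red [299.6 209.4] [298 202   4  16  45]
side red [298.  226.1] [295 224   7   5  20]
```

View pics/end.png

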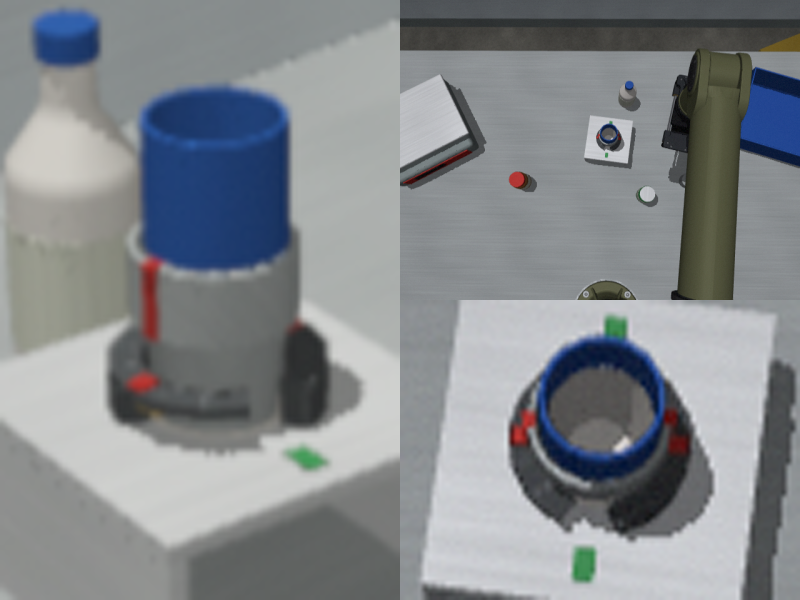

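```bash
python3 -c "
from cell import env
print(env.sign_off())"
```

```text
the job is handed in; nothing more can be done
None
```

The funnel is in the neck with its lugs under the hoods and turned until it would go no further. The feed cone is nested upright in it. Both are released and the arm is clear, and I handed the job in at about 32 s of the 69 s allowed.

**Funnel:**
- Its rim measured 149–150 mm up, which fits the seal sitting at about 0.008 m.
- The turn reached 1.2–1.5 N·m of resistance and the grip slipped. I gripped it again and repeated the turn with a firmer grip, and it stayed at about the same angle.
- **Disagreement:** the red rim marks read about 82° of turn in two views, against the stated 86°. That is about 4° short of the red stop marks. I took the resistance as the stop, but this is not fully settled, and after the cone was in I could no longer turn the funnel.

**Cone:**
- The lower edge of the blue collar is level with the funnel's rim to within about 1 mm in the side view. It did not move after I let go.
- I felt little resistance from the friction ring on the way down: about 2.5 N of push at one reading, near zero at most others.

**Bystanders:** in the last picture the jar, bottle and tin stand where they were. The weight was partly hidden under the arm in that view, but nothing indicated contact with it.

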